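# Empty a tall canister of mill balls over a tipping ledge

## Task

First clear the glaze test tiles out of the catch tray and lay them flat on the green mat, side by side. Then take the tall canister by its upper part, set its foot on the tipping stand, lean it back on the cork ledge and let go of it there; take hold again in its lower half and tip it on over the ledge, mouth well below level, until every mill ball lies in the tray, and afterwards stand the empty canister upright in the middle of its cork coaster. The canister is fragile: grip it with no more than about 15 N, lay it on the ledge softly, never let it fall over, and leave the dish, the stamp and the tape roll alone.

Things in the scene. Friction and masses are not known exactly. Their poses are not given: they have to be found in the camera images.
- stand: Fixed plywood tipping stand, 190 x 130 mm base board, 12 mm thick. Origin: on the table under the middle of the line where the canister's foot edge belongs; x points from there towards the ledge and the tray (the way the canister is to lean), z up. Base board spans x -50 to +140 mm, its top is 12 mm up. A dark foot stop 10 mm high and 10 mm thick stands on it at x -21 to -11 mm, so that the foot's lower edge rests at about x = 0 and cannot slide back.
- ledge: The stand's ledge: a fixed horizontal cork bar 16 mm thick, running along the stand's y, 84 mm free between two dark end collars of 28 mm diameter on posts. Origin: centre of the bar, 120 mm in front (stand x) of the stand's origin and 102 mm above the table; x, y, z as the stand's. A canister whose lower foot edge is on the base board at stand x = 0 leans on the bar at 50 degrees (0.87 rad) from upright, bearing 150 mm up its side from the foot, and stays there by itself.
- tray: Fixed grey catch tray beyond the ledge, outside 200 (x) x 170 (y) x 34 mm high, the far wall (+x) 52 mm, walls and floor 5 mm. Origin: centre of its underside, on the table; x points away from the ledge, parallel to the stand's x.
- tile_mat: Fixed thin green mat for the test tiles, 150 (x) x 90 (y) mm, top 4 mm above the table; three tiles fit side by side with their length along y. A plaster mould 113 mm high stands on the table about 50 mm beyond its far end (+x). Origin: centre of its underside.
- coaster: Fixed square cork coaster on which the canister stands at first, 100 x 100 mm, top 6 mm above the table. Origin: centre of its underside.
- canister: Tall, square, open-topped terracotta-coloured canister, 54 x 54 x 240 mm outside, walls 4 mm, floor 6 mm, about 0.33 kg without the balls, with two thin white bands near its foot. Only bisque fired, so fragile. Origin: centre of its foot; z along its length towards the mouth, x and y square to its sides (all four sides alike).
- canister_mid (a point): Centre of the canister, half-way up (120 mm above its foot); axes as the canister's.
- ball_0: The ball of that number; its origin is a point on its surface that turns with it, so use its centre instead. None if absent.
- ball_0_center (a point): Centre of a white porcelain mill ball, 26 mm diameter, 24 g; at first inside the canister, at its bottom. It rolls only on slopes of more than about 11 degrees. None if absent.
- ball_1: The ball of that number; its origin is a point on its surface that turns with it, so use its centre instead. None if absent.
- ball_1_center (a point): Centre of a white porcelain mill ball, 26 mm diameter, 24 g; at first inside the canister, at its bottom. It rolls only on slopes of more than about 11 degrees. None if absent.
- ball_2: The ball of that number; its origin is a point on its surface that turns with it, so use its centre instead. None if absent.
- ball_2_center (a point): Centre of a white porcelain mill ball, 26 mm diameter, 24 g; at first inside the canister, at its bottom. It rolls only on slopes of more than about 11 degrees. None if absent.
- ball_3: The ball of that number; its origin is a point on its surface that turns with it, so use its centre instead. None if absent.
- ball_3_center (a point): Centre of a white porcelain mill ball, 26 mm diameter, 24 g; at first inside the canister, at its bottom. It rolls only on slopes of more than about 11 degrees. None if absent.
- teal_tile: The teal test tile; origin: centre of its underside. None if absent.
- teal_tile_mid (a point): Centre (half-way up) of a flat teal glaze test tile, 55 (x) x 38 (y) x 7 (z) mm; axes x along its length, z up. At first lying on the tray's floor. None if absent.
- blue_tile: The blue test tile; origin: centre of its underside. None if absent.
- blue_tile_mid (a point): Centre (half-way up) of a flat blue glaze test tile, 55 (x) x 38 (y) x 7 (z) mm; axes x along its length, z up. At first lying on the tray's floor. None if absent.
- brown_tile: The brown test tile; origin: centre of its underside. None if absent.
- brown_tile_mid (a point): Centre (half-way up) of a flat brown glaze test tile, 55 (x) x 38 (y) x 7 (z) mm; axes x along its length, z up. At first lying on the tray's floor. None if absent.
- bisque_dish: Bystander: small bisque dish, 72 mm diameter, 24 mm high; not part of the job. Origin: centre of its underside.
- stamp: Bystander: wooden hand stamp standing upright, 26 mm thick, 60 mm high; not part of the job. Origin: centre of its underside.
- tape_roll: Bystander: roll of paper tape lying flat, 64 mm diameter, 24 mm high; not part of the job. Origin: centre of its underside.

How it is judged:
By the outcome, as a careful person would: the job done as asked, in the order asked, and still so for the second after the job is handed in, with the robot touching nothing.
Of ball_0, ball_1, ball_2, ball_3 only 2 to 4 are there at a start; the rules pass over those that are not, and their reading is None.
Of teal_tile, blue_tile, brown_tile only 2 to 3 are there at a start; the rules pass over those that are not, and their reading is None.
At some moment in a run one of teal_tile, blue_tile, brown_tile may be knocked a few centimetres aside while the robot is not near it.
It also fails if it takes over 192 s, if anything falls off the work surface, if the arm or the gripper's body presses on something with over 40 N, if the wrist force passes 120 N, or if a joint passes its speed limit or range.

## Robot

A 7-joint arm with a two-finger parallel gripper is mounted at the origin on the work surface; the furniture and walls round the work are solid. World frame = base frame: x ahead of the robot, y to its left, z up, the work surface at z = 0. Lengths are in m, angles in rad, forces in N, time in s.
With the tool pointing down it reaches from about 0.425 to 0.875 m from the base axis. Payload 4.7 kg.
Tool frame: the origin (TCP) lies on the centre line of the jaws, within the pads' length; the fingertips stand 11 mm ahead of it and the grasp point (between the pads) lies 8 mm behind it (env.tip_extent is the z of the fingertips in the tool frame, in m); z points along the fingers, y is the direction in which the jaws open and shut (so a half turn about z gives the same grasp; the last joint's range is limited). The gripper opens to 87 mm and grips with 3 to 60 N. Pads are 19 mm wide; open, the fingers measure 117 mm over their backs; the gripper's body (75 mm by 190 mm) begins 51 mm behind the grasp point.
Start: joints at [-1.292, 0.321, -0.07, 1.45, 0.023, 1.371, -0.057], TCP at [0.17, 0.627, 0.234] pointing down, gripper open.
Joint ranges: [-2.86, 2.86], [-0.3, 2.09], [-1.38, 1.24], [0.06, 2.45], [-1.56, 4.7], [0.09, 2.05], [-2.69, 2.69]. Speed limits (rad/s): [2.57, 2.57, 3.14, 3.14, 3.14, 3.14, 3.14].

## Interface

Orientations are given as a unit quaternion [x, y, z, w].
In Python, from rig import monitor, read_camera, camera_params, env gives the robot as it stands.
- The arm moves only by the shell command python3 -m pendant 'ROWS' [FORCE]. ROWS is a JSON object of lists of equal length, an entry for each row: "delta_pos": the shift along the tool's x, y, z in cm, a list of three; "dr": the turn, a rotation vector about the tool's x, y, z in degrees, a list of three; "grip": the finger opening in cm, from 0 to 8.7. In form: {"delta_pos": [[x, y, z], ...], "dr": [[rx, ry, rz], ...], "grip": [grip, ...]}. A call has 1 to 8 rows; each row is the pose to reach, as a shift and turn from the pose measured when the call began, along the tool's axes at that moment; what a row does not reach only later rows make up. A row lasts 1/12 s, in which the tool goes at most 41.7 mm and 7.16 degrees, less where a joint would pass 70% of its speed; a pose out of reach is approached as far as the arm can. A call with a gripper value outside its range is refused whole. The fingers move at their own pace and stop on an object; FORCE is the grip in N (left out, the last holds). Time passes only in rows, so rows that repeat a pose let the fingers close. It gives the time, the measured TCP pose, the force and the opening at its end, in the units of the state.
- monitor.state(): the state, without advancing time (a new reading comes with each control period).
- read_camera(name): name is "scene" or "top"; returns (picture, depth): 420x560x3 uint8, red, green, blue; 420x560 float32, m along the optical axis (not along the pixel's ray), 0 where there is no reading.
- camera_params(name): a dict with "K" (3x3 intrinsics, pixels), "extrinsics" (4x4, takes a point from world to camera coordinates). Camera axes: x right, y down, z forward; pixel columns grow to the right and rows downward; lengths in m; the calibration is good to about 2 mm. A picture is of the moment at which its call begins. camera_params takes no time and is no camera call.
- env.hand_in(): hands the job in, once; it reports no verdict.
The state is a dict: "time": time; "joints": joint angles; "qvel": joint speeds; "tau": joint torques, N m; "position": TCP position; "orientation": TCP orientation; "force": force on the tool from outside, world axes, zero at the start; "ft_torque": the same for the moment, N m; "width": finger opening in m.
Only numpy, scipy, OpenCV 4.12 (cv2) and the standard library are available. Lean on these libraries where they do the work, as an engineer would, in place of code of your own. Each camera call takes 0.05 s, during which the arm holds its last target. There are 200 camera calls.

## Working session

There is one attempt and no reset: what is moved stays moved. The work goes in short steps, Python scripts to look and compute and a shell command to move; the robot and the scene stay as the last step left them, time stands still between calls to the robot, and variables do not carry over. Pictures are saved under pics/ and viewed, about 12 in all and at most 16, crops included, and the job is handed in when it is done.

```bash
ls; mkdir -p pics; cat > h.py <<'E'
import numpy as np, cv2
from scipy.spatial.transform import Rotation as R
from rig import monitor, read_camera, camera_params, env
def snap(name,fn=None):
    im,d=read_camera(name)
    if fn: cv2.imwrite('pics/'+fn,im[:,:,::-1])
    return im,d
def world(name,d):
    p=camera_params(name);K=np.array(p['K']);T=np.linalg.inv(np.array(p['extrinsics']))
    v,u=np.mgrid[:d.shape[0],:d.shape[1]]
    c=np.stack([(u-K[0,2])/K[0,0]*d,(v-K[1,2])/K[1,1]*d,d],-1)
    return c@T[:3,:3].T+T[:3,3]
def tool():
    s=monitor.state();return np.array(s['position']),R.from_quat(s['orientation']),s
def togo(p,Rm=None):
    """shift in tool axes (cm) and turn (deg) to reach world pose"""
    P,q,s=tool()
    print('delta cm',np.round(q.inv().apply(np.array(p)-P)*100,2), 'dr',None if Rm is None else np.round((q.inv()*Rm).as_rotvec(degrees=True),1))
E
python3 - <<'E'
from h import *
s=monitor.state();print(s)
for n in('scene','top'):
    im,d=snap(n,n+'0.png');np.savez('/tmp/%s0.npz'%n,im=im,d=d,w=world(n,d))
    p=camera_params(n);print(n,np.round(np.linalg.inv(np.array(p['extrinsics'])),3))
E
```

```text
pics
{'time': 0.0, 'joints': array([-1.29189681,  0.32180029, -0.07010812,  1.45171295,  0.0226176 ,
        1.37075446, -0.05690208]), 'qvel': array([ 2.33548629e-04, -5.91011248e-04, -1.62164201e-03,  3.00710044e-05,
       -1.26827223e-03,  5.92098849e-04, -2.00122191e-03]), 'tau': array([-3.83471559e-05, -4.91292000e+01, -4.03700704e-01, -3.12529564e+01,
       -6.38295896e-02,  4.37053596e-02,  1.71774759e-04]), 'position': array([0.17001397, 0.62681665, 0.23245736]), 'orientation': array([ 1.31985940e-01,  9.91251139e-01, -9.41115749e-04, -7.07222413e-05]), 'force': array([0.09662184, 0.19562613, 0.06830758]), 'ft_torque': array([-0.00725607,  0.00595708,  0.05124169]), 'width': 0.08705849125216578}
scene [[-0.469 -0.385  0.795 -0.017]
 [-0.883  0.216 -0.416  0.333]
 [-0.012 -0.897 -0.441  0.453]
 [ 0.     0.     0.     1.   ]]
top [[-0.029 -0.995  0.092  0.544]
 [-1.     0.028 -0.011 -0.025]
 [ 0.008 -0.093 -0.996  0.951]
 [ 0.     0.     0.     1.   ]]
```

View pics/scene0.png

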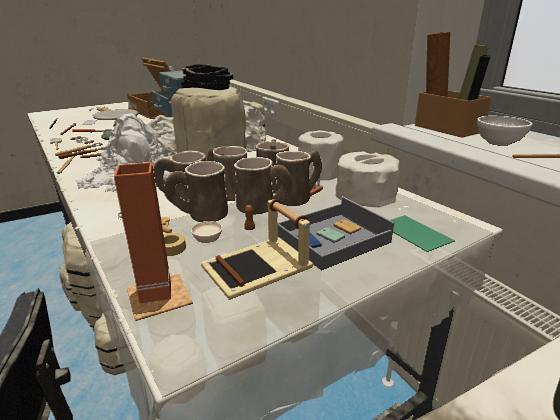

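View pics/top0.png

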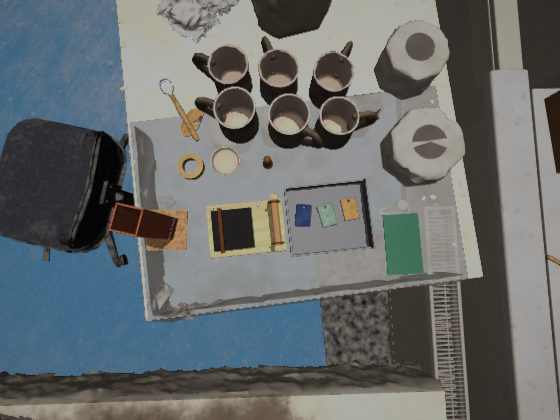

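The scene shows the canister on its coaster at top (145,220). The stand is at (240,225), with its x towards world -y, and the tray is at (330,215). Three tiles lie in it, at (303,215), (327,214) and (349,208). The mat is at (403,243).

```bash
python3 - <<'E'
from h import *
z=np.load('/tmp/top0.npz');im,d,w=z['im'],z['d'],z['w'];hsv=cv2.cvtColor(im,cv2.COLOR_RGB2HSV)
for (u,v) in [(303,220),(322,208),(345,213),(403,240),(175,245),(262,210),(275,210),(275,200),(275,245),(232,230),(220,215),(245,207),(250,252),(290,220),(365,240),(128,219),(160,222),(300,245),(145,210)]:
    print((u,v),hsv[v,u],np.round(w[v,u],3))
def rect(name,m,roi,h=None):
    mm=np.zeros(m.shape,bool);u0,v0,u1,v1=roi;mm[v0:v1,u0:u1]=m[v0:v1,u0:u1]
    n,l,st,_=cv2.connectedComponentsWithStats(mm.astype(np.uint8))
    k=1+np.argmax(st[1:,4]);mm=l==k
    p=w[mm];(c,s,a)=cv2.minAreaRect((p[:,:2]*1000).astype(np.float32))
    print(name,mm.sum(),'c',np.round(c,1),'size',np.round(s,1),'ang',round(a,1),'z',np.round(np.percentile(p[:,2],[5,50,95]),4))
H,S,V=[hsv[:,:,i].astype(int) for i in range(3)]
ok=d>0
rect('mat',(H>60)&(H<95)&(S>120)&ok,(375,190,440,290))
rect('blue',(H>100)&(H<130)&(S>100)&ok,(288,190,365,245))
rect('teal',(H>50)&(H<98)&(S>40)&ok,(288,190,365,245))
rect('brown',(H>5)&(H<30)&(S>100)&ok,(288,190,368,245))
hh=w[:,:,2]
rect('coaster',(H<25)&(S>80)&(hh>.0)&(hh<.015)&ok,(130,190,200,270))
rect('plywood',(H>15)&(H<35)&(S>60)&(hh>.004)&(hh<.02)&ok,(195,190,300,270))
rect('board',(hh>.006)&(hh<.018)&ok,(195,190,285,270))
rect('bar',(hh>.09)&(hh<.13)&ok,(255,180,300,270))
rect('tray',(hh>.026)&(hh<.06)&ok,(280,170,380,265))
rect('can',(hh>.2)&(hh<.26)&ok,(90,190,190,270))
rect('stop',(hh>.018)&(hh<.03)&ok,(205,195,240,260))
for n,r in dict(dish=(205,140,243,176),tape=(172,150,206,182),stamp=(258,150,278,172)).items(): rect(n,(hh>.01)&ok,r)
# tops of mugs/moulds
rect('mugs',(hh>.05)&ok,(190,80,385,155)); rect('mould',(hh>.05)&ok,(385,105,470,185))
E
```

```text
(303, 220) [111 138 100] [ 0.611 -0.083  0.012]
(322, 208) [ 68  38 159] [ 0.639 -0.131  0.014]
(345, 213) [ 18 128 179] [ 0.625 -0.187  0.015]
(403, 240) [ 74 107 112] [ 0.555 -0.33   0.005]
(175, 245) [ 15 122 171] [0.559 0.233 0.007]
(262, 210) [ 26  73 179] [0.639 0.017 0.011]
(275, 210) [ 15 119 176] [ 0.628 -0.016  0.109]
(275, 200) [ 12 140 129] [ 0.65  -0.017  0.114]
(275, 245) [ 18 102 157] [ 0.551 -0.014  0.107]
(232, 230) [ 0  8 33] [0.591 0.092 0.013]
(220, 215) [ 10 156  95] [0.628 0.119 0.022]
(245, 207) [ 25  78 167] [0.647 0.059 0.009]
(250, 252) [ 27  74 179] [0.536 0.049 0.012]
(290, 220) [  0   2 135] [ 0.612 -0.051  0.005]
(365, 240) [135   4 124] [ 0.557 -0.235  0.007]
(128, 219) [  8 166  46] [0.611 0.281 0.178]
(160, 222) [  8 174  47] [0.607 0.23  0.135]
(300, 245) [120   2 134] [ 0.55  -0.074  0.007]
(145, 210) [  9 185  44] [0.622 0.226 0.236]Traceback (most recent call last):
  File "<stdin>", line 13, in <module>
  File "<stdin>", line 8, in rect
    return _wrapfunc(a, 'argmax', axis=axis, out=out, **kwds)
    return bound(*args, **kwds)
ValueError: attempt to get argmax of an empty sequence
```

```bash
python3 - <<'E'
from h import *
z=np.load('/tmp/scene0.npz');im,d,w=z['im'],z['d'],z['w'];hsv=cv2.cvtColor(im,cv2.COLOR_RGB2HSV)
H,S,V=[hsv[:,:,i].astype(int) for i in range(3)];hh=w[:,:,2]
m=(hh>.03)&(hh<.25)&(d>0);m[:, :105]=0;m[:,185:]=0;m[:150]=0;m&=(H<12)&(S>100)
p=w[m];print(m.sum(),p.min(0),p.max(0))
for a,b in((.03,.08),(.1,.15),(.18,.235)):
    q=p[(p[:,2]>a)&(p[:,2]<b)];print(a,cv2.minAreaRect((q[:,:2]*1000).astype(np.float32)),q[:,:2].min(0),q[:,:2].max(0))
for (u,v) in [(140,280),(162,270),(285,211),(331,234),(230,270)]: print((u,v),hsv[v,u],np.round(w[v,u],3))
E
```

```text
4533 [0.56830308 0.12905177 0.03000933] [0.98251694 0.29048166 0.2460666 ]
0.03 ((774.6193237304688, 202.9140625), (53.45552444458008, 419.31707763671875), 72.42015075683594) [0.57026474 0.1496454 ] [0.98251694 0.29047255]
0.1 ((764.2967529296875, 186.89187622070312), (52.0284423828125, 415.23602294921875), 67.3619384765625) [0.56830308 0.12905177] [0.9659319  0.28969884]
0.18 ((601.9373779296875, 258.4725341796875), (53.49821853637695, 55.2936897277832), 75.39207458496094) [0.56963431 0.2274918 ] [0.63387917 0.29048166]
(140, 280) [ 10 187  83] [0.582 0.283 0.054]
(162, 270) [  9 179  81] [0.573 0.245 0.067]
(285, 211) [ 16 120 210] [ 0.6   -0.012  0.107]
(331, 234) [ 59  39 176] [ 0.615 -0.14   0.012]
(230, 270) [ 12 160 116] [0.579 0.121 0.022]
```

```bash
cat > meas.py <<'E'
from h import *
import sys
def rects(im,d,w):
    hsv=cv2.cvtColor(im,cv2.COLOR_RGB2HSV)
    H,S,V=[hsv[:,:,i].astype(int) for i in range(3)]; ok=d>0; hh=w[:,:,2]
    def rect(name,m,roi):
        mm=np.zeros(m.shape,bool);u0,v0,u1,v1=roi;mm[v0:v1,u0:u1]=(m&ok)[v0:v1,u0:u1]
        n,l,st,_=cv2.connectedComponentsWithStats(mm.astype(np.uint8))
        if n<2: print(name,'none');return
        mm=l==1+np.argmax(st[1:,4])
        p=w[mm];(c,s,a)=cv2.minAreaRect((p[:,:2]*1000).astype(np.float32))
        print(name,mm.sum(),'c',np.round(c,1),'size',np.round(s,1),'ang',round(a,1),'z',np.round(np.percentile(p[:,2],[5,50,95]),4),'med',np.round(np.median(p[:,:2],0)*1000,1))
        return c,s,a
    return rect,H,S,V,hh
E
python3 - <<'E'
from meas import *
z=np.load('/tmp/top0.npz');im,d,w=z['im'],z['d'],z['w']
rect,H,S,V,hh=rects(im,d,w)
rect('mat',(H>60)&(H<95)&(S>70),(375,190,440,290))
rect('blue',(H>100)&(H<130)&(S>80),(288,190,365,245))
rect('teal',(H>50)&(H<98)&(S>20),(288,190,365,245))
rect('brown',(H>5)&(H<30)&(S>70),(288,190,368,245))
rect('coaster',(H<25)&(S>80)&(hh>.0)&(hh<.015),(130,190,200,270))
rect('board',(hh>.006)&(hh<.018),(195,190,285,270))
rect('bar',(hh>.09)&(hh<.13),(255,180,300,270))
rect('tray',(hh>.026)&(hh<.06),(280,170,380,265))
rect('can',(hh>.2)&(hh<.26),(90,190,190,270))
rect('stop',(hh>.0175)&(hh<.03),(205,195,240,260))
for n,r in dict(dish=(205,140,243,176),tape=(172,150,206,182),stamp=(258,150,278,172)).items(): rect(n,(hh>.01),r)
for n,r in dict(mugs=(190,80,385,155),mould=(385,105,470,185)).items(): rect(n,hh>.05,r)
z=np.load('/tmp/scene0.npz');im,d,w=z['im'],z['d'],z['w']
print('SCENE');rect,H,S,V,hh=rects(im,d,w)
rect('mat',(H>60)&(H<95)&(S>70)&(hh<.02),(380,200,470,260))
rect('bar',(hh>.09)&(hh<.13),(262,195,315,235))
rect('brown',(H>5)&(H<30)&(S>70)&(hh<.03),(315,210,368,250))
rect('teal',(H>40)&(H<98)&(S>20)&(hh<.03),(310,210,368,250))
rect('stop',(hh>.0175)&(hh<.03),(205,245,250,292))
rect('board',(hh>.006)&(hh<.018),(195,230,315,300))
rect('coaster',(H<25)&(S>80)&(hh>.0)&(hh<.015),(120,260,200,325))
E
```

```text
mat 2102 c [ 546.2 -327.9] size [148.2  88.9] ang 2.0 z [0.0017 0.0045 0.0073] med [ 545.7 -327.5]
blue 312 c [624.5 -82.6] size [37.1 52.5] ang 87.5 z [0.0099 0.0124 0.0149] med [623.3 -82.8]
teal 337 c [ 623.3 -142. ] size [55.2 37.4] ang 15.7 z [0.0093 0.0123 0.0153] med [ 622.3 -142. ]
brown 335 c [ 636.9 -199. ] size [55.5 36.9] ang 10.3 z [0.0094 0.0123 0.015 ] med [ 635.5 -198.8]
coaster 893 c [597.8 254.5] size [100.1  96.7] ang 88.3 z [0.0036 0.0062 0.0093] med [575.5 233. ]
board 3217 c [594.8  72.4] size [130.2 160.6] ang 4.4 z [0.0096 0.0125 0.0153] med [593.9  67.9]
bar 455 c [602.  -17.2] size [130.6  26.7] ang 4.1 z [0.1048 0.1091 0.1137] med [601.3 -16.9]
tray 843 c [ 614.5 -143.2] size [170.3 200.5] ang 4.4 z [0.0293 0.035  0.0533] med [ 620.  -186.8]
can 747 c [604.8 257.6] size [55.3 54. ] ang 75.3 z [0.2031 0.2326 0.2472] med [604.3 260.6]
stop 195 c [591.8 118.5] size [108.2  10.6] ang 4.4 z [0.0191 0.022  0.025 ] med [591.5 117.8]
dish 560 c [761.3 104.7] size [69.5 70.5] ang 88.9 z [0.0105 0.0142 0.025 ] med [764.7 108.2]
tape 403 c [751.8 191.4] size [63.3 62.
[... 355 characters left out ...]
66.3 -358.2]
SCENE
mat 1090 c [ 542.5 -326.1] size [148.3  88.8] ang 1.4 z [0.0018 0.0032 0.0044] med [ 528.5 -327.2]
bar 488 c [598.2 -16.3] size [131.4  27. ] ang 4.5 z [0.0928 0.1061 0.1126] med [579.6 -12.2]
brown 230 c [ 637.4 -203.6] size [63.2 51.2] ang 10.1 z [0.0059 0.0108 0.0125] med [ 629.2 -195.2]
teal 251 c [ 620.4 -141.2] size [54.7 41.7] ang 15.7 z [0.0058 0.011  0.0124] med [ 616.1 -139.1]
stop 197 c [588.6 119.4] size [111.3  10.8] ang 4.7 z [0.0185 0.0211 0.0224] med [583.2 120. ]
board 3415 c [600.8  54.7] size [145.3 199.8] ang 4.6 z [0.0089 0.0115 0.0134] med [585.2  62. ]
coaster 1393 c [594.4 255.8] size [ 99.  101.2] ang 88.3 z [0.0032 0.0055 0.0109] med [572.8 257.4]
```

```bash
cat >> h.py <<'E'
def down(phi):
    c,s=np.cos(np.radians(phi)),np.sin(np.radians(phi))
    return R.from_matrix(np.array([[-s,c,0],[c,s,0],[0,0,-1]]))  # columns x=(-s,c,0) y=(c,s,0) z=-z
E
cat > go.py <<'E'
import sys
from h import *
x,y,z,phi=map(float,sys.argv[1:5])
P,q,s=tool();print('t',round(s['time'],2),'P',np.round(P,4),'F',np.round(s['force'],1),'w',round(s['width'],4),'jaw',np.round(q.as_matrix()[:,1],3),'z',np.round(q.as_matrix()[:,2],3),'j',np.round(s['joints'],2))
togo((x,y,z),down(phi))
E
python3 go.py .6355 -.199 .16 10.3; python3 -c "
from h import *
print(down(75).as_matrix())"
```

```text
t 0.1 P [0.17   0.6269 0.2326] F [0.3 0.1 0.5] w 0.0869 jaw [ 0.262  0.965 -0.002] z [-0.    -0.002 -1.   ] j [-1.29  0.32 -0.07  1.45  0.02  1.37 -0.06]
delta cm [-66.53 -67.52   7.38] dr [-0.1  0.1 64.5]
[[-0.96592583  0.25881905  0.        ]
 [ 0.25881905  0.96592583  0.        ]
 [ 0.          0.         -1.        ]]
```

```bash
python3 -m pendant '{"delta_pos":[[-3.5,-3.5,-5],[-7,-7,-6],[-10,-10,-6],[-13,-13,-6],[-16,-16,-6],[-19,-19,-6],[-22,-22,-6],[-25,-25,-6]],"dr":[[0,0,3],[0,0,6],[0,0,9],[0,0,12],[0,0,15],[0,0,18],[0,0,21],[0,0,24]],"grip":[8.7,8.7,8.7,8.7,8.7,8.7,8,7.3]}' ; python3 go.py .6355 -.199 .16 10.3
```

```text
time: 0.77
position: [0.3282, 0.35, 0.2927]
orientation: [0.336, 0.942, -0.001, -0.0]
force: [0.7, 0.9, 0.2]
width: 0.0801
t 0.77 P [0.3282 0.35   0.2927] F [0.7 0.9 0.2] w 0.0801 jaw [ 0.634  0.774 -0.002] z [-0.001 -0.002 -1.   ] j [-1.03 -0.07  0.15  1.77  0.01  1.44  0.  ]
delta cm [-58.55 -22.99  13.34] dr [-0.1  0.1 40.4]
```

```bash
python3 -m pendant '{"delta_pos":[[-4,-1.6,0],[-8,-3.2,0],[-12,-4.8,0],[-16,-6.3,0],[-20,-8,0],[-24,-9.5,0],[-28,-11,0],[-31.5,-12.4,0]],"dr":[[0,0,3],[0,0,6],[0,0,9],[0,0,12],[0,0,15],[0,0,18],[0,0,21],[0,0,24]],"grip":[7.3,7.3,7.3,7.3,7.3,7.3,7.3,7.3]}' ; python3 go.py .6355 -.199 .16 10.3
```

```text
time: 1.43
position: [0.4901, 0.0589, 0.293]
orientation: [0.526, 0.851, -0.001, 0.0]
force: [1.0, 0.5, -0.1]
width: 0.0726
t 1.43 P [0.4901 0.0589 0.293 ] F [ 1.   0.5 -0.1] w 0.0726 jaw [ 0.895  0.447 -0.001] z [-0.    -0.001 -1.   ] j [-0.71 -0.06  0.52  1.75  0.03  1.44  0.27]
delta cm [-29.56   1.49  13.32] dr [-0.   0.1 16.2]
```

```bash
python3 -m pendant '{"delta_pos":[[-4,0.2,0],[-8,0.4,0],[-12,0.6,1],[-16,0.8,2.5],[-20,1,5],[-24,1.3,8],[-27.5,1.5,10.5],[-29.5,1.5,13]],"dr":[[0,0,2],[0,0,4],[0,0,6],[0,0,8],[0,0,10],[0,0,12],[0,0,14],[0,0,16.2]],"grip":[7.3,7.3,7.3,7.3,7.3,7.3,7.3,7.3]}' ; python3 go.py .6355 -.199 .0175 10.3; python3 - <<'E'
from meas import *
im,d=snap('scene','s1.png');w=world('scene',d);rect,H,S,V,hh=rects(im,d,w)
im,d=snap('top','t1.png');w=world('top',d)
rect,H,S,V,hh=rects(im,d,w)
rect('blue',(H>100)&(H<130)&(S>80)&(hh<.03),(288,190,365,245))
rect('teal',(H>50)&(H<98)&(S>20)&(hh<.03),(288,190,365,245))
E
```

```text
time: 2.1
position: [0.6346, -0.1968, 0.167]
orientation: [0.641, 0.767, -0.001, 0.001]
force: [0.9, 0.1, 0.9]
width: 0.0732
t 2.1 P [ 0.6346 -0.1968  0.167 ] F [0.9 0.1 0.9] w 0.0732 jaw [0.984 0.178 0.001] z [ 0.001 -0.002 -1.   ] j [-0.29  0.46  0.74  1.52 -0.32  1.28  0.67]
delta cm [-0.2   0.04 14.95] dr [ 0.   0.1 -0.1]
blue 317 c [623.9 -83.3] size [36.8 53.7] ang 84.2 z [0.0099 0.0123 0.0151] med [623.1 -82.9]
teal 344 c [ 623.4 -142.5] size [55.2 39.4] ang 16.7 z [0.0088 0.0124 0.0153] med [ 622.  -142.4]
```

View pics/s1.png

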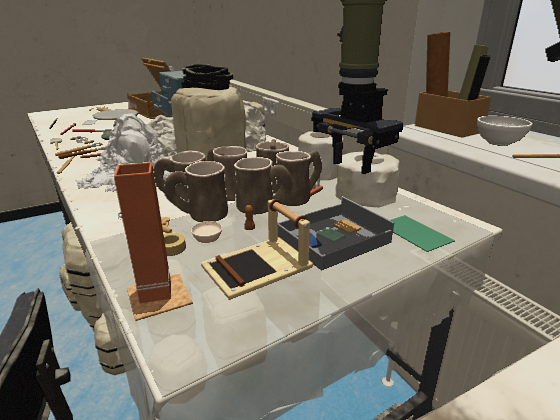

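The gripper hangs over the tray, jaws at (365,155), above the brown tile at (347,226). Next I descend.

```bash
python3 -m pendant '{"delta_pos":[[-0.2,0,4],[-0.2,0,8],[-0.2,0,11],[-0.2,0,13],[-0.2,0,14.5],[-0.2,0,14.9],[-0.2,0,14.9],[-0.2,0,14.9]],"dr":[[0,0,0],[0,0,0],[0,0,0],[0,0,0],[0,0,0],[0,0,0],[0,0,0],[0,0,0]],"grip":[7.3,7.3,7.3,7.3,7.3,7.3,7.3,7.3]}' 20 && python3 -m pendant '{"delta_pos":[[0,0,0],[0,0,0],[0,0,0],[0,0,0],[0,0,0],[0,0,0]],"dr":[[0,0,0],[0,0,0],[0,0,0],[0,0,0],[0,0,0],[0,0,0]],"grip":[5,5,5,5,5,5]}' 20; python3 go.py .587 -.325 .16 92
```

```text
time: 2.87
position: [0.6274, -0.2004, 0.0168]
orientation: [0.643, 0.766, -0.004, -0.006]
force: [-17.4, 5.1, 30.3]
width: 0.0728
time: 3.37
position: [0.6282, -0.1998, 0.0169]
orientation: [0.642, 0.766, -0.004, -0.006]
force: [0.3, 1.5, 2.6]
width: 0.0545
t 3.37 P [ 0.6282 -0.1998  0.0169] F [0.3 1.5 2.6] w 0.0545 jaw [ 0.985  0.175 -0.013] z [-0.013  0.001 -1.   ] j [-0.23  0.61  0.67  1.65 -0.42  1.05  0.74]
delta cm [-11.56  -6.43 -14.27] dr [ -0.5  -0.7 -81.9]
```

```bash
python3 -m pendant '{"delta_pos":[[0,0,-2],[0,0,-5],[0,0,-8],[0,0,-11],[-2,-1,-13],[-5,-3,-14],[-8,-4.5,-14],[-11.5,-6.4,-14]],"dr":[[0,0,0],[0,0,0],[0,0,0],[0,0,-7],[0,0,-14],[0,0,-21],[0,0,-28],[0,0,-35]],"grip":[5,5,5,5,5,5,5,5]}' 20; python3 go.py .589 -.326 .03 91.7
```

```text
time: 4.03
position: [0.5875, -0.3242, 0.1576]
orientation: [0.378, 0.926, -0.002, -0.006]
force: [0.8, -0.6, -0.5]
width: 0.0547
t 4.03 P [ 0.5875 -0.3242  0.1576] F [ 0.8 -0.6 -0.5] w 0.0547 jaw [ 0.7    0.714 -0.008] z [-0.013  0.002 -1.   ] j [-0.01  0.47  0.64  1.5  -0.28  1.28  1.46]
delta cm [-0.36  0.07 12.76] dr [ -0.2  -0.7 -46.1]
```

```bash
python3 -m pendant '{"delta_pos":[[-0.3,0,2],[-0.3,0,4],[-0.3,0,6],[-0.3,0,8],[-0.3,0,9.5],[-0.3,0,10.5],[-0.3,0,11],[-0.3,0,11.5]],"dr":[[0,0,-7],[0,0,-14],[0,0,-21],[0,0,-28],[0,0,-35],[0,0,-42],[-0.2,-0.7,-46],[-0.2,-0.7,-46]],"grip":[5,5,5,5,5,5,5,5]}' 20; python3 go.py .589 -.326 .0175 91.7
```

```text
time: 4.7
position: [0.5865, -0.326, 0.0406]
orientation: [-0.014, 1.0, 0.001, -0.002]
force: [-0.8, -0.3, -1.3]
width: 0.0548
t 4.7 P [ 0.5865 -0.326   0.0406] F [-0.8 -0.3 -1.3] w 0.0548 jaw [-0.028  1.     0.002] z [-0.003  0.002 -1.   ] j [ 0.13  0.54  0.44  1.6  -0.26  1.06  2.25]
delta cm [-0.25 -0.01  2.31] dr [ 0.1 -0.2 -0.1]
```

```bash
python3 -m pendant '{"delta_pos":[[-0.2,0,0.8],[-0.2,0,1.4],[-0.2,0,1.9],[-0.2,0,2.3],[-0.2,0,2.3],[-0.2,0,2.3],[-0.2,0,2.3],[-0.2,0,2.3]],"dr":[[0,0,0],[0,0,0],[0,0,0],[0,0,0],[0,0,0],[0,0,0],[0,0,0],[0,0,0]],"grip":[5,5,5,5,5,6,6.6,6.6]}' 20 && python3 -m pendant '{"delta_pos":[[0,0,0],[0,0,-1],[0,0,-4],[0,0,-8],[0,0,-12],[0,0,-14],[0,0,-14],[0,0,-14]],"dr":[[0,0,0],[0,0,0],[0,0,0],[0,0,0],[0,0,7],[0,0,14],[0,0,21],[0,0,28]],"grip":[6.6,6.6,6.6,6.6,6.6,6.6,6.6,6.6]}' 20; python3 go.py .622 -.142 .16 16
```

```text
time: 5.37
position: [0.5888, -0.3261, 0.0181]
orientation: [-0.014, 1.0, 0.001, -0.001]
force: [-0.1, 0.4, -0.5]
width: 0.0635
time: 6.03
position: [0.5904, -0.3272, 0.1621]
orientation: [0.231, 0.973, 0.0, 0.001]
force: [-0.0, -0.2, -1.2]
width: 0.0662
t 6.03 P [ 0.5904 -0.3272  0.1621] F [-0.  -0.2 -1.2] w 0.0662 jaw [0.45  0.893 0.001] z [ 0.003 -0.001 -1.   ] j [ 0.04  0.45  0.57  1.5  -0.25  1.27  1.75]
delta cm [ 5.51 17.96  0.2 ] dr [ 0.1  0.1 47.3]
```

```bash
python3 -m pendant '{"delta_pos":[[1,3,0],[2,6,0],[3,9.5,0],[4,13,0],[5,16,0],[5.5,18,0.5],[5.5,18,1],[5.5,18,1.5]],"dr":[[0,0,7],[0,0,14],[0,0,21],[0,0,28],[0,0,35],[0,0,42],[0,0,47.3],[0,0,47.3]],"grip":[6.6,6.6,6.6,6.6,6.6,6.6,6.6,6.6]}' 20; python3 - <<'E'
from meas import *
im,d=snap('top','t2.png');w=world('top',d)
rect,H,S,V,hh=rects(im,d,w)
rect('blue',(H>100)&(H<130)&(S>80)&(hh<.03),(285,180,450,290))
rect('teal',(H>50)&(H<98)&(S>20)&(hh<.03)&(hh>.008),(285,180,380,290))
rect('brown',(H>5)&(H<30)&(S>70)&(hh<.03),(375,180,450,290))
E
python3 go.py .622 -.142 .0178 16
```

```text
time: 6.7
position: [0.6232, -0.139, 0.1477]
orientation: [0.601, 0.799, 0.001, 0.002]
force: [-0.3, -0.3, 0.5]
width: 0.0655
blue 318 c [623.4 -83.4] size [36.8 53.8] ang 84.3 z [0.0096 0.0124 0.0149] med [623.1 -82.9]
teal 52 c [ 628.  -127.5] size [36.  10.6] ang 12.8 z [0.0099 0.0122 0.0149] med [ 630.5 -126.1]
brown 28 c [ 584.4 -350.7] size [ 8.9 26.8] ang 66.4 z [0.0096 0.0116 0.0133] med [ 581.1 -348.7]
t 6.75 P [ 0.6219 -0.1411  0.1465] F [-1.1 -0.1 -0.1] w 0.0662 jaw [0.961 0.278 0.002] z [ 0.002 -0.001 -1.   ] j [-0.34  0.4   0.67  1.62 -0.26  1.21  0.66]
delta cm [-0.07 -0.04 12.87] dr [0.1 0.1 0.2]
```

View pics/t2.png

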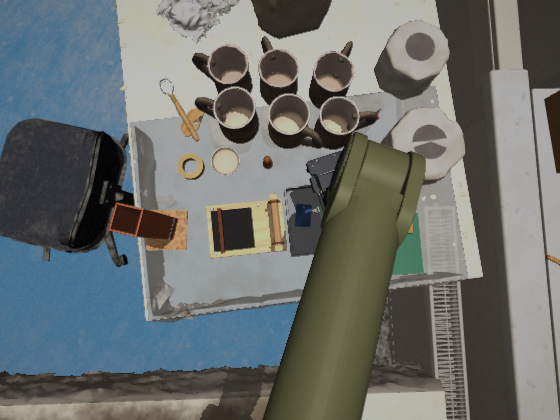

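The arm hides the teal tile, and blue at (305,213) hasn't moved. I grasp teal where it was measured.

```bash
python3 -m pendant '{"delta_pos":[[0,0,4],[0,0,8],[0,0,10],[0,0,11.5],[0,0,12.5],[0,0,12.9],[0,0,12.9],[0,0,12.9]],"dr":[[0,0,0],[0,0,0],[0,0,0],[0,0,0],[0,0,0],[0,0,0],[0,0,0],[0,0,0]],"grip":[6.6,6.6,6.6,6.6,6.6,6.6,6.6,6.6]}' 20 && python3 -m pendant '{"delta_pos":[[0,0,0],[0,0,0],[0,0,0],[0,0,0],[0,0,0],[0,0,-4],[0,0,-8],[0,0,-12]],"dr":[[0,0,0],[0,0,0],[0,0,0],[0,0,0],[0,0,0],[0,0,0],[0,0,0],[0,0,0]],"grip":[5,5,5,5,5,5,5,5]}' 20; python3 go.py .545 -.327 .15 91.7
```

```text
time: 7.42
position: [0.6232, -0.1418, 0.0189]
orientation: [0.601, 0.799, 0.001, 0.002]
force: [-0.6, 0.3, -0.9]
width: 0.0662
time: 8.08
position: [0.6218, -0.1414, 0.1395]
orientation: [0.601, 0.799, 0.0, 0.001]
force: [1.6, 0.1, 0.2]
width: 0.0545
t 8.08 P [ 0.6218 -0.1414  0.1395] F [1.6 0.1 0.2] w 0.0545 jaw [0.961 0.278 0.001] z [ 0.002 -0.001 -1.   ] j [-0.34  0.41  0.67  1.62 -0.27  1.2   0.66]
delta cm [-15.69 -12.53  -1.04] dr [ -0.    0.1 -75.6]
```

```bash
python3 -m pendant '{"delta_pos":[[-2,-1.5,-1],[-4.5,-3.5,-1],[-7,-5.5,-1],[-9.5,-7.5,-1],[-12,-9.5,-1],[-14,-11,-1],[-15.7,-12.5,-1],[-15.7,-12.5,0]],"dr":[[0,0,-7],[0,0,-14],[0,0,-21],[0,0,-28],[0,0,-35],[0,0,-42],[0,0,-49],[0,0,-56]],"grip":[5,5,5,5,5,5,5,5]}' 20; python3 go.py .545 -.327 .0175 91.7
```

```text
time: 8.75
position: [0.5423, -0.3345, 0.1416]
orientation: [0.156, 0.988, -0.003, 0.002]
force: [-0.0, -1.4, 1.2]
width: 0.054
t 8.75 P [ 0.5423 -0.3345  0.1416] F [-0.  -1.4  1.2] w 0.054 jaw [ 0.309  0.951 -0.005] z [ 0.003 -0.007 -1.   ] j [ 0.06  0.38  0.57  1.62 -0.21  1.19  1.93]
delta cm [ 0.04  0.86 12.41] dr [ -0.4   0.2 -19.7]
```

```bash
python3 -m pendant '{"delta_pos":[[0,0.6,2],[0,0.9,5],[0,0.9,8],[0,0.9,10],[0,0.9,11],[0,0.9,11.8],[0,0.9,12.3],[0,0.9,12.3]],"dr":[[0,0,-7],[0,0,-14],[-0.4,0.2,-19.7],[-0.4,0.2,-19.7],[-0.4,0.2,-19.7],[-0.4,0.2,-19.7],[-0.4,0.2,-19.7],[-0.4,0.2,-19.7]],"grip":[5,5,5,5,5,5,5,5]}' 20;  python3 -m pendant '{"delta_pos":[[0,0,0],[0,0,0],[0,0,0],[0,0,0],[0,0,-1],[0,0,-5],[0,0,-9],[0,0,-13]],"dr":[[0,0,0],[0,0,0],[0,0,0],[0,0,0],[0,0,0],[0,0,0],[0,0,0],[0,0,7]],"grip":[6,6.6,6.6,6.6,6.6,6.6,6.6,6.6]}' 20; python3 go.py .622 -.083 .15 -4
```

```text
time: 9.42
position: [0.546, -0.327, 0.0194]
orientation: [-0.015, 1.0, 0.0, 0.001]
force: [0.0, -0.1, -0.1]
width: 0.0544
time: 10.08
position: [0.5452, -0.3271, 0.1514]
orientation: [0.047, 0.999, 0.0, 0.001]
force: [1.0, 0.3, 0.7]
width: 0.0662
t 10.08 P [ 0.5452 -0.3271  0.1514] F [1.  0.3 0.7] w 0.0662 jaw [0.094 0.996 0.001] z [ 0.001  0.    -1.   ] j [ 0.08  0.37  0.53  1.61 -0.2   1.21  2.12]
delta cm [-5.36 25.02  0.16] dr [ 0.1  0.  88.6]
```

```bash
python3 -m pendant '{"delta_pos":[[-0.5,2.5,0],[-1,5,0],[-1.5,8,0],[-2.2,11,0],[-3,14,0],[-3.6,17,0],[-4.2,20,0],[-4.8,22.5,0]],"dr":[[0,0,7],[0,0,14],[0,0,21],[0,0,28],[0,0,35],[0,0,42],[0,0,49],[0,0,56]],"grip":[6.6,6.6,6.6,6.6,6.6,6.6,6.6,6.6]}' 20; python3 go.py .622 -.083 .15 -4;  python3 - <<'E'
from meas import *
im,d=snap('top');w=world('top',d)
rect,H,S,V,hh=rects(im,d,w)
rect('blue',(H>100)&(H<130)&(S>80)&(hh<.03),(285,180,450,290))
E
```

```text
time: 10.75
position: [0.6146, -0.1049, 0.1526]
orientation: [0.512, 0.859, 0.001, 0.0]
force: [-0.3, 1.1, 0.0]
width: 0.066
t 10.75 P [ 0.6146 -0.1049  0.1526] F [-0.3  1.1  0. ] w 0.066 jaw [0.88  0.475 0.003] z [ 0.002  0.002 -1.   ] j [-0.36  0.35  0.6   1.65 -0.21  1.21  0.78]
delta cm [1.57 1.69 0.27] dr [ 0.1 -0.1 32.4]
blue 106 c [624.3 -72.8] size [15.6 52.5] ang 84.3 z [0.0097 0.0126 0.0154] med [623.6 -71. ]
```

```bash
python3 -m pendant '{"delta_pos":[[0.5,0.5,0],[1,1,0],[1.3,1.4,1],[1.6,1.7,2],[1.6,1.7,4],[1.6,1.7,7],[1.6,1.7,10],[1.6,1.7,12]],"dr":[[0,0,7],[0,0,14],[0,0,21],[0,0,28],[0,0,32.4],[0,0,32.4],[0,0,32.4],[0,0,32.4]],"grip":[6.6,6.6,6.6,6.6,6.6,6.6,6.6,6.6]}' 20; python3 go.py .622 -.083 .0178 -4.5
```

```text
time: 11.47
position: [0.6235, -0.0745, 0.0305]
orientation: [0.731, 0.682, 0.002, -0.002]
force: [-1.1, 1.4, -0.2]
width: 0.0661
t 11.47 P [ 0.6235 -0.0745  0.0305] F [-1.1  1.4 -0.2] w 0.0661 jaw [ 0.998 -0.069  0.001] z [ 0.001  0.006 -1.   ] j [-0.42  0.51  0.63  1.74 -0.35  1.01  0.27]
delta cm [-0.87 -0.09  1.26] dr [ 0.  -0.3  0.5]
```

```bash
python3 -m pendant '{"delta_pos":[[-0.5,-0.1,0],[-0.9,-0.1,0],[-0.9,-0.1,0.5],[-0.9,-0.1,1],[-0.9,-0.1,1.3],[-0.9,-0.1,1.3],[-0.9,-0.1,1.3],[-0.9,-0.1,1.3]],"dr":[[0,0,0],[0,0,0],[0,0,0],[0,0,0],[0,0,0],[0,0,0],[0,0,0],[0,0,0]],"grip":[6.6,6.6,6.6,6.6,6.6,6.6,6.2,5.5]}' 20; python3 go.py .622 -.083 .0178 -4.5; python3 -m pendant '{"delta_pos":[[0,0,0],[0,0,0],[0,0,0],[0,0,-2],[0,0,-6],[0,0,-9],[0,0,-12],[0,0,-12]],"dr":[[0,0,0],[0,0,0],[0,0,0],[0,0,0],[0,0,0],[0,0,0],[0,0,0],[0,0,-7]],"grip":[5,5,5,5,5,5,5,5]}' 20; python3 go.py .501 -.328 .14 91.7
```

```text
time: 12.13
position: [0.6222, -0.0832, 0.0179]
orientation: [0.731, 0.682, 0.003, -0.002]
force: [-0.5, 0.2, 0.5]
width: 0.0611
t 12.13 P [ 0.6222 -0.0832  0.0179] F [-0.5  0.2  0.5] w 0.0611 jaw [ 0.998 -0.069  0.001] z [ 0.002  0.006 -1.   ] j [-0.4   0.52  0.62  1.74 -0.36  0.99  0.3 ]
delta cm [ 0.02 -0.02  0.01] dr [ 0.1 -0.3  0.6]
time: 12.8
position: [0.6258, -0.085, 0.1448]
orientation: [0.688, 0.726, 0.006, 0.003]
force: [1.9, 0.0, -0.1]
width: 0.0544
t 12.8 P [ 0.6258 -0.085   0.1448] F [ 1.9  0.  -0.1] w 0.0544 jaw [0.998 0.054 0.013] z [ 0.012  0.005 -1.   ] j [-0.43  0.38  0.66  1.64 -0.26  1.19  0.34]
delta cm [-23.6  -13.77   0.19] dr [  0.8   0.3 -88.6]
```

```bash
python3 -m pendant '{"delta_pos":[[-2.5,-1.5,0],[-5,-3,0],[-8,-4.7,0],[-11,-6.4,0],[-14,-8.2,0],[-17,-10,0],[-20,-11.7,0],[-22.5,-13.2,0]],"dr":[[0,0,-7],[0,0,-14],[0,0,-21],[0,0,-28],[0,0,-35],[0,0,-42],[0,0,-49],[0,0,-56]],"grip":[5,5,5,5,5,5,5,5]}' 20; python3 go.py .501 -.328 .14 91.7;  python3 - <<'E'
from meas import *
im,d=snap('scene','s3.png')
E
```

```text
time: 13.47
position: [0.5043, -0.3193, 0.1422]
orientation: [0.265, 0.964, 0.004, 0.005]
force: [0.1, -0.1, -0.9]
width: 0.0548
t 13.47 P [ 0.5043 -0.3193  0.1422] F [ 0.1 -0.1 -0.9] w 0.0548 jaw [0.51 0.86 0.01] z [ 0.012  0.005 -1.   ] j [ 0.    0.3   0.62  1.73 -0.2   1.17  1.72]
delta cm [-0.16 -0.92  0.22] dr [  0.4   0.6 -32.4]
```

View pics/s3.png

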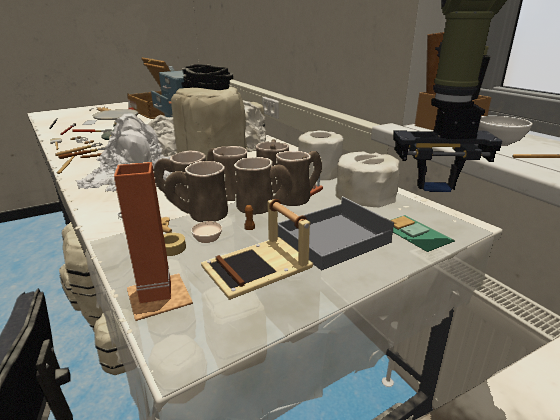

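The tray is empty. Brown and teal lie on the mat near (405,225), and blue is held at (437,187).

```bash
python3 -m pendant '{"delta_pos":[[-0.2,-0.5,1],[-0.2,-0.9,2],[-0.2,-0.9,4],[-0.2,-0.9,6],[-0.2,-0.9,8],[-0.2,-0.9,9],[-0.2,-0.9,9.7],[-0.2,-0.9,9.7]],"dr":[[0,0,-7],[0,0,-14],[0,0,-21],[0,0,-28],[0.4,0.6,-32.4],[0.4,0.6,-32.4],[0.4,0.6,-32.4],[0.4,0.6,-32.4]],"grip":[5,5,5,5,5,5,5,5]}' 20; python3 go.py .501 -.328 .0178 91.7
```

```text
time: 14.18
position: [0.4974, -0.3344, 0.0443]
orientation: [-0.014, 1.0, -0.002, -0.002]
force: [0.4, -0.2, 0.3]
width: 0.0545
t 14.18 P [ 0.4974 -0.3344  0.0443] F [ 0.4 -0.2  0.3] w 0.0545 jaw [-0.028  1.    -0.003] z [-0.003 -0.003 -1.   ] j [ 0.13  0.41  0.51  1.8  -0.23  1.    2.32]
delta cm [-0.39  0.64  2.65] dr [-0.2 -0.2 -0.1]
```

```bash
python3 -m pendant '{"delta_pos":[[-0.4,0.6,0.3],[-0.4,0.6,1],[-0.4,0.6,1.8],[-0.4,0.6,2.4],[-0.4,0.6,2.6],[-0.4,0.6,2.6],[-0.4,0.6,2.6],[-0.4,0.6,2.6]],"dr":[[0,0,0],[0,0,0],[0,0,0],[0,0,0],[0,0,0],[0,0,0],[0,0,0],[0,0,0]],"grip":[5,5,5,5,5,5,6,6.6]}' 20;  python3 -m pendant '{"delta_pos":[[0,0,0],[0,0,0],[0,0,0],[0,0,-2],[0,0,-5],[0,0,-9],[0,0,-13],[0,0,-17]],"dr":[[0,0,0],[0,0,0],[0,0,0],[0,0,0],[0,0,0],[0,0,0],[0,0,7],[0,0,14]],"grip":[6.6,6.6,6.6,6.6,6.6,6.6,8,8.7]}' 20; python3 go.py .59 .12 .4 -4.5
```

```text
time: 14.85
position: [0.5013, -0.3287, 0.0186]
orientation: [-0.014, 1.0, -0.002, -0.001]
force: [-0.6, 0.4, 0.9]
width: 0.0608
time: 15.52
position: [0.5012, -0.3281, 0.1903]
orientation: [0.111, 0.994, -0.002, -0.001]
force: [0.2, 0.1, 0.5]
width: 0.0728
t 15.52 P [ 0.5012 -0.3281  0.1903] F [0.2 0.1 0.5] w 0.0728 jaw [ 0.221  0.975 -0.004] z [-0.003 -0.003 -1.   ] j [ 0.04  0.26  0.59  1.66 -0.15  1.26  2.  ]
delta cm [  1.3   45.59 -21.14] dr [-0.3  0.1 81.7]
```

```bash
cat > go.py <<'E'
import sys
from h import *
# grasp point x y z, jaw azimuth, tilt theta about tool y, back-off along tool z (m)
x,y,z,phi=map(float,sys.argv[1:5]); th=float(sys.argv[5]) if len(sys.argv)>5 else 0; back=float(sys.argv[6]) if len(sys.argv)>6 else 0
P,q,s=tool();M=q.as_matrix();G=P-.008*M[:,2]
print('t',round(s['time'],2),'G',np.round(G,4),'F',np.round(s['force'],1),'M',np.round(s['ft_torque'],2),'w',round(s['width'],4),'jaw',np.round(M[:,1],3),'z',np.round(M[:,2],3),'th',round(np.degrees(np.arctan2(M[:2,2]@[-np.sin(np.radians(phi)),np.cos(np.radians(phi))],-M[2,2])),1),'j',np.round(s['joints'],2))
Rm=down(phi)*R.from_rotvec([0,th,0],degrees=True)
togo(np.array([x,y,z])+(.008-back)*Rm.as_matrix()[:,2],Rm)
E
python3 -m pendant '{"delta_pos":[[0,3.5,-2],[0,7,-4],[0,10.5,-6],[0,14,-8],[0,17.5,-10],[0,21,-12],[0,24.5,-14],[0,28,-16]],"dr":[[0,0,7],[0,0,14],[0,0,21],[0,0,28],[0,0,35],[0,0,42],[0,0,49],[0,0,56]],"grip":[8.7,8.7,8.7,8.7,8.7,8.7,8.7,8.7]}' 12; python3 go.py .6035 .258 .211 -14.7 -25 .13
python3 - <<'E'
from meas import *
im,d=snap('top','t4.png');w=world('top',d)
rect,H,S,V,hh=rects(im,d,w)
rect('blue',(H>100)&(H<130)&(S>80)&(hh<.03),(370,180,450,290))
rect('teal',(H>40)&(H<100)&(S>20)&(S<75)&(hh<.03)&(hh>.005),(370,180,450,290))
rect('brown',(H>5)&(H<30)&(S>70)&(hh<.03),(370,180,450,290))
E
```

```text
time: 16.18
position: [0.5608, -0.0652, 0.3435]
orientation: [0.544, 0.839, -0.002, -0.0]
force: [1.5, -0.6, -0.6]
width: 0.0869
t 16.18 G [ 0.5608 -0.0652  0.3515] F [ 1.5 -0.6 -0.6] M [-0.06 -0.11 -0.03] w 0.0869 jaw [ 0.913  0.407 -0.003] z [-0.002 -0.003 -1.   ] th -0.2 j [-0.38  0.11  0.49  1.5  -0.05  1.55  0.53]
delta cm [31.81 20.3   2.07] dr [  8.3 -23.9  38.1]
blue none
teal 2 c [ 476.2 -374.2] size [2.4 0. ] ang 173.9 z [0.0054 0.0055 0.0057] med [ 476.2 -374.2]
brown none
```

View pics/t4.png

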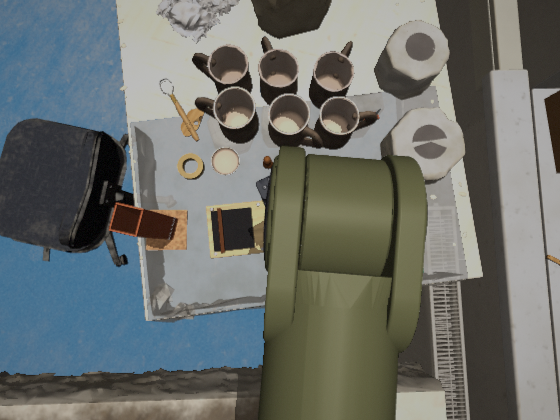

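The elbow hides the mat, so I'll check the tiles once the arm is over the canister.

```bash
python3 -m pendant '{"delta_pos":[[3.5,2.2,-1],[7,4.5,-2],[10.5,6.7,-2],[14,9,-2],[17.5,11.2,-2],[21,13.4,-2],[24.5,15.6,-1],[28,18,0]],"dr":[[0,0,6],[0,-2,12],[1,-5,18],[2,-8,24],[4,-12,30],[5,-16,34],[6.5,-20,36],[8.3,-24,38]],"grip":[8.7,8.7,8.7,8.7,8.7,8.7,8.7,8.7]}' 12; python3 go.py .6035 .258 .211 -14.7 -25 .13
python3 - <<'E'
from meas import *
im,d=snap('top','t5.png');w=world('top',d)
rect,H,S,V,hh=rects(im,d,w)
rect('blue',(H>100)&(H<130)&(S>80)&(hh<.03),(370,180,450,290))
rect('teal',(H>40)&(H<100)&(S>20)&(S<75)&(hh<.03)&(hh>.005),(370,180,450,290))
rect('brown',(H>5)&(H<30)&(S>70)&(hh<.03),(370,180,450,290))
E
```

```text
time: 16.9
position: [0.6091, 0.2505, 0.3552]
orientation: [0.772, 0.598, -0.167, 0.134]
force: [2.0, 0.2, 1.0]
width: 0.0869
t 16.9 G [0.6099 0.2538 0.3625] F [2.  0.2 1. ] M [ 0.35 -0.17  0.01] w 0.0869 jaw [ 0.969 -0.248  0.008] z [-0.097 -0.407 -0.908] th -24.7 j [-0.79  0.56  0.36  0.98  0.15  1.91 -0.67]
delta cm [ 6.62 -0.73  0.65] dr [ 0.5 -0.3  0.1]
blue 333 c [ 502.4 -328.6] size [36.5 55.2] ang 0.3 z [0.0087 0.0115 0.0141] med [ 503.1 -327.8]
teal 348 c [ 546.8 -327. ] size [37.9 55.2] ang 1.5 z [0.0081 0.0114 0.0143] med [ 546.8 -326.3]
brown 343 c [ 590.7 -325.1] size [54.6 37.7] ang 88.9 z [0.0078 0.0115 0.0143] med [ 590.3 -324.4]
```

```bash
python3 -m pendant '{"delta_pos":[[3,-0.4,0],[6,-0.7,0.5],[6.6,-0.7,0.6],[6.6,-0.7,0.6]],"dr":[[0.5,-0.3,0],[0.5,-0.3,0],[0.5,-0.3,0],[0.5,-0.3,0]],"grip":[8.7,8.7,8.7,8.7]}' 12; python3 go.py .6035 .258 .211 -14.7 -25 
python3 - <<'E'
from meas import *
for n in('scene','top'):
    im,d=snap(n,n+'6.png');w=world(n,d);rect,H,S,V,hh=rects(im,d,w)
    m=(H<12)&(S>100)&(hh>.15)&(hh<.25)
    rect('can',m,(90,140,200,270))
E
```

```text
time: 17.28
position: [0.6147, 0.3243, 0.3]
orientation: [0.764, 0.605, -0.183, 0.132]
force: [-0.5, -0.8, -0.0]
width: 0.0868
t 17.28 G [0.6157 0.3277 0.3071] F [-0.5 -0.8 -0. ] M [ 0.4  -0.06  0.  ] w 0.0868 jaw [ 0.972 -0.234 -0.02 ] z [-0.121 -0.423 -0.898] th -26.1 j [-0.82  0.71  0.34  0.87  0.1   1.93 -0.73]
delta cm [-2.11  0.65 11.73] dr [-0.6  1.1  1.6]
can 2509 c [602.5 258.8] size [54.4 56.6] ang 75.3 z [0.1561 0.2081 0.2442] med [579.4 261.8]
can 1172 c [605.2 258. ] size [55.7 53.3] ang 75.8 z [0.1578 0.2127 0.2467] med [604.6 264. ]
```

View pics/scene6.png

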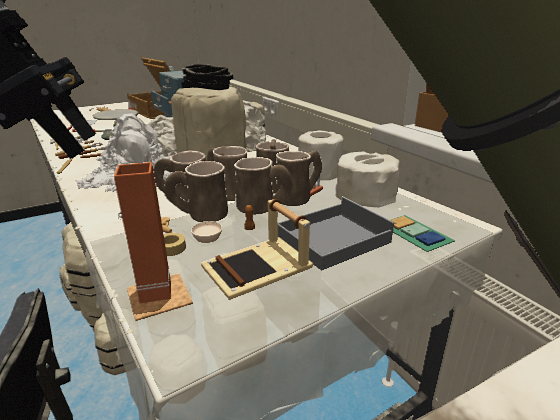

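All three tiles lie side by side on the mat at (418,230). The gripper is tilted at upper left (60,120), ready to come down on the canister.

```bash
python3 -m pendant '{"delta_pos":[[-1,0.3,0.5],[-2.1,0.65,1],[-2.1,0.65,3],[-2.1,0.65,5],[-2.1,0.65,7],[-2.1,0.65,8],[-2.1,0.65,8.5],[-2.1,0.65,8.5]],"dr":[[-0.6,1.1,1.6],[-0.6,1.1,1.6],[-0.6,1.1,1.6],[-0.6,1.1,1.6],[-0.6,1.1,1.6],[-0.6,1.1,1.6],[-0.6,1.1,1.6],[-0.6,1.1,1.6]],"grip":[8.7,8.7,8.7,8.7,8.7,8.7,8.7,8.7]}' 12; python3 go.py .6035 .258 .211 -14.7 -25
```

```text
time: 18.05
position: [0.6086, 0.2618, 0.2401]
orientation: [0.777, 0.592, -0.167, 0.134]
force: [0.6, -0.4, 0.4]
width: 0.0869
t 18.05 G [0.6094 0.2651 0.2474] F [ 0.6 -0.4  0.4] M [ 0.37 -0.06 -0.01] w 0.0869 jaw [ 0.965 -0.263  0.009] z [-0.102 -0.406 -0.908] th -24.7 j [-0.81  0.59  0.35  1.16  0.12  1.72 -0.76]
delta cm [ 0.75 -0.42  3.65] dr [ 0.3 -0.3 -0.7]
```

Centre, advance, then close softly.

```bash
python3 -m pendant '{"delta_pos":[[0.7,-0.4,0.5],[0.7,-0.4,1.5],[0.7,-0.4,2.5],[0.7,-0.4,3.3],[0.7,-0.4,3.6],[0.7,-0.4,3.6]],"dr":[[0.3,-0.3,-0.7],[0.3,-0.3,-0.7],[0.3,-0.3,-0.7],[0.3,-0.3,-0.7],[0.3,-0.3,-0.7],[0.3,-0.3,-0.7]],"grip":[8.7,8.7,8.7,8.7,8.7,8.7]}' 12; python3 go.py .6035 .258 .211 -14.7 -25;  python3 -m pendant '{"delta_pos":[[0,0,0],[0,0,0],[0,0,0],[0,0,0],[0,0,0],[0,0,0],[0,0,0],[0,0,0]],"dr":[[0,0,0],[0,0,0],[0,0,0],[0,0,0],[0,0,0],[0,0,0],[0,0,0],[0,0,0]],"grip":[7.5,6.5,6,5.7,5.5,5.3,5,5]}' 13;python3 go.py .6035 .258 .211 -14.7 -25
```

```text
time: 18.55
position: [0.6023, 0.2536, 0.2032]
orientation: [0.773, 0.596, -0.173, 0.132]
force: [0.7, 0.6, 0.0]
width: 0.0872
t 18.55 G [0.6032 0.2569 0.2105] F [0.7 0.6 0. ] M [ 0.39 -0.09  0.01] w 0.0872 jaw [ 0.967 -0.255 -0.002] z [-0.11  -0.41  -0.905] th -25.1 j [-0.81  0.59  0.34  1.23  0.12  1.65 -0.76]
delta cm [ 0.09  0.01 -0.1 ] dr [-0.1  0.1 -0. ]
time: 19.22
position: [0.6025, 0.2536, 0.2034]
orientation: [0.773, 0.596, -0.173, 0.132]
force: [0.3, -0.3, 0.2]
width: 0.0538
t 19.22 G [0.6034 0.2568 0.2106] F [ 0.3 -0.3  0.2] M [ 0.33 -0.25  0.03] w 0.0538 jaw [ 0.967 -0.255 -0.002] z [-0.11  -0.41  -0.905] th -25.1 j [-0.81  0.59  0.34  1.23  0.13  1.65 -0.76]
delta cm [ 0.09 -0.02 -0.08] dr [-0.1  0.1 -0. ]
```

```bash
cat > lean.py <<'E'
import sys,subprocess
import numpy as np
# lean deg, edge x mm, edge z mm(world), grip height mm, theta ; optional y offset mm
L,ex,ez,hg,th=map(float,sys.argv[1:6]);back=sys.argv[6] if len(sys.argv)>6 else '0'
oy=float(sys.argv[7]) if len(sys.argv)>7 else 0
a=np.radians(L);u=ex+hg*np.sin(a)-27*np.cos(a);z=ez+hg*np.cos(a)+27*np.sin(a)
O=np.array([590.8,102.8]);X=np.array([.0767,-.9971]);Y=np.array([.9971,.0767])
p=O+u*X+oy*Y
print('target G',np.round(p,1),round(z,1))
subprocess.run(['python3','go.py',str(p[0]/1e3),str(p[1]/1e3),str(z/1e3),'4.4',str(th),back])
E
python3 -m pendant '{"delta_pos":[[-0.2,0,-0.5],[-0.6,0,-1.3],[-1,0,-2.2],[-1.5,0,-3.2],[-2,0,-4.3],[-2.5,0,-5.4],[-2.9,0,-6.3],[-2.9,0,-6.3]],"dr":[[0,0,0],[0,0,0],[0,0,0],[0,0,0],[0,0,0],[0,0,0],[0,0,0],[0,0,0]],"grip":[5,5,5,5,5,5,5,5]}' 13; python3 lean.py 0 0 60 205 -25
```

```text
time: 19.88
position: [0.6038, 0.2543, 0.2761]
orientation: [0.774, 0.596, -0.17, 0.133]
force: [0.0, 0.8, -3.3]
width: 0.054
t 19.88 G [0.6046 0.2575 0.2834] F [ 0.   0.8 -3.3] M [ 0.68 -0.21  0.02] w 0.054 jaw [ 0.967 -0.255  0.002] z [-0.106 -0.408 -0.907] th -23.7 j [-0.81  0.57  0.35  1.12  0.14  1.77 -0.73]
delta cm [-10.78   1.83   7.04] dr [ -8.   -0.1 -17.4]
target G [588.7 129.7] 265.0
```

```bash
python3 -m pendant '{"delta_pos":[[-0.8,0.1,0.5],[-2,0.3,1.3],[-3.5,0.6,2.3],[-5.2,0.9,3.4],[-7,1.2,4.6],[-8.6,1.5,5.6],[-10,1.7,6.5],[-10.8,1.8,7]],"dr":[[-0.6,0,-1.3],[-1.6,0,-3.4],[-2.8,0,-6],[-4,0,-8.7],[-5.2,0,-11.4],[-6.4,0,-14],[-7.4,0,-16],[-8,-0.1,-17.4]],"grip":[5,5,5,5,5,5,5,5]}' 13; python3 lean.py 10 0 55 205 -15; python3 -c "
from h import *
snap('scene','s7.png')"
```

```text
time: 20.55
position: [0.5879, 0.1234, 0.2582]
orientation: [0.664, 0.716, -0.148, 0.159]
force: [-0.1, 0.1, -2.9]
width: 0.0539
t 20.55 G [0.5877 0.1268 0.2654] F [-0.1  0.1 -2.9] M [ 0.63  0.14 -0.03] w 0.0539 jaw [ 0.997  0.075 -0.001] z [ 0.031 -0.423 -0.905] th -25.1 j [-0.77  0.31  0.35  1.51  0.31  1.5  -0.39]
delta cm [-2.7   0.14  1.74] dr [-0.1 10.1 -0.1]
target G [591.5  93.8] 261.6
```

View pics/s7.png

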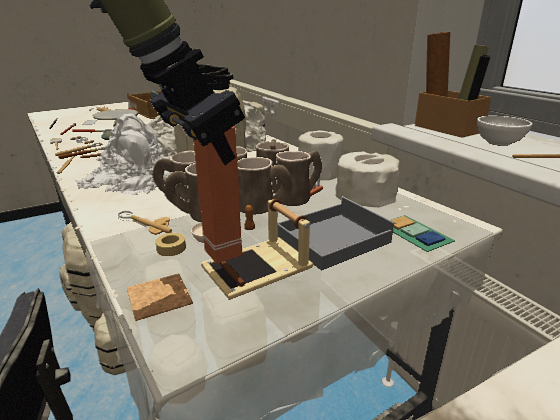

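The canister hangs upright over the stand, foot at (225,255). Next is tilting it in the air while keeping its foot edge over the line.

```bash
for L in 8 16 24; do python3 lean.py $L 0 57 205 $((L-25)) | grep delta; done; python3 - <<'E'
from meas import *
for n,roi in(('scene',(120,265,200,325)),('top',(130,190,200,270))):
    im,d=snap(n);w=world(n,d);rect,H,S,V,hh=rects(im,d,w)
    rect('coaster',(H<25)&(S>80)&(hh>-.01)&(hh<.015),roi)
E
```

```text
delta cm [-2.02  0.19  1.19] dr [-0.1  8.2 -0.1]
delta cm [-4.42  0.2   2.6 ] dr [-0.1 16.2 -0.1]
delta cm [-6.59  0.21  4.32] dr [-0.1 24.2 -0.1]
coaster 1953 c [595.2 255.5] size [ 99.2 101.9] ang 88.6 z [0.0036 0.0054 0.0067] med [587.5 257.8]
coaster 2 c [646.4 274.2] size [3.1 0. ] ang -95.0 z [0.0039 0.0047 0.0055] med [646.4 274.2]
```

```bash
python3 -m pendant '{"delta_pos":[[-0.6,0.1,0.4],[-1.3,0.2,0.8],[-2,0.2,1.2],[-2.9,0.2,1.7],[-3.7,0.2,2.2],[-4.5,0.2,2.7],[-5.5,0.2,3.5],[-6.6,0.2,4.3]],"dr":[[0,2.5,0],[0,5.3,0],[0,8.2,0],[0,11,0],[0,13.7,0],[0,16.2,0],[0,20.2,0],[0,24.2,0]],"grip":[5,5,5,5,5,5,5,5]}' 13; for L in 32 40 50; do python3 lean.py $L 0 50 205 $((L-25)); done; python3 -c "
from h import *
snap('scene','s8.png')"
```

```text
time: 21.37
position: [0.5966, 0.0503, 0.2474]
orientation: [0.679, 0.734, -0.004, 0.004]
force: [-0.8, 0.6, -4.3]
width: 0.0537
t 21.37 G [0.5966 0.0504 0.2554] F [-0.8  0.6 -4.3] M [-0.27  0.1   0.01] w 0.0537 jaw [0.997 0.078 0.001] z [ 0.001 -0.011 -1.   ] th -0.6 j [-0.48  0.21  0.41  1.58 -0.07  1.37  0.01]
delta cm [-3.18 -0.18  1.75] dr [0.  7.6 0.1]
target G [597.4  17.3] 238.2
t 21.37 G [0.5966 0.0504 0.2554] F [-0.8  0.6 -4.3] M [-0.27  0.1   0.01] w 0.0537 jaw [0.997 0.078 0.001] z [ 0.001 -0.011 -1.   ] th -0.6 j [-0.48  0.21  0.41  1.58 -0.07  1.37  0.01]
delta cm [-5.59 -0.19  3.13] dr [ 0.  15.6  0.1]
target G [599.3  -8. ] 224.4
t 21.37 G [0.5966 0.0504 0.2554] F [-0.8  0.6 -4.3] M [-0.27  0.1   0.01] w 0.0537 jaw [0.997 0.078 0.001] z [ 0.001 -0.011 -1.   ] th -0.6 j [-0.48  0.21  0.41  1.58 -0.07  1.37  0.01]
delta cm [-8.29 -0.19  5.31] dr [ 0.  25.6  0.1]
target G [601.5 -36.5] 202.5
```

View pics/s8.png

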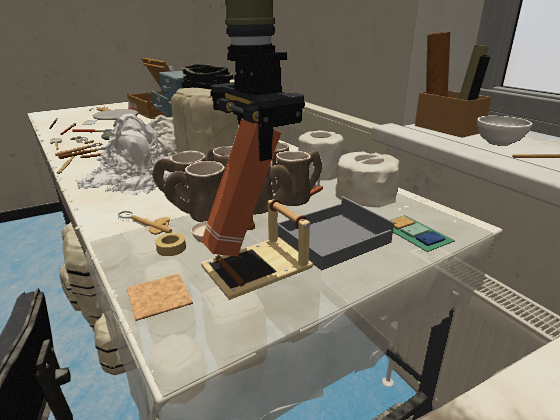

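The grip holds and the canister leans about 25° with no visible slip, its foot near (215,245). I continue to 50°.

```bash
python3 -m pendant '{"delta_pos":[[-0.9,-0.1,0.5],[-1.9,-0.2,1.1],[-3.2,-0.2,1.7],[-4.4,-0.2,2.4],[-5.6,-0.2,3.1],[-6.6,-0.2,3.9],[-7.5,-0.2,4.6],[-8.3,-0.2,5.3]],"dr":[[0,2.2,0],[0,4.6,0],[0,7.6,0],[0,11.6,0],[0,15.6,0],[0,19,0],[0,22.5,0],[0,25.6,0]],"grip":[5,5,5,5,5,5,5,5]}' 13; python3 lean.py 50 0 50 205 25; python3 - <<'E'
from meas import *
im,d=snap('scene','s9.png');w=world('scene',d);rect,H,S,V,hh=rects(im,d,w)
m=(H<12)&(S>120)&(hh>.03)&(hh<.25)&(d>0);m[:,:195]=0;m[:,330:]=0;m[:100]=0;m[300:]=0
p=w[m]; p=p[(p[:,0]>.55)&(p[:,0]<.6)]  # near side face
a=np.array([[.0767,-.9971],[.9971,.0767]]);q=(p[:,:2]-[.5908,.1028])@a.T
# side face facing -x(world): stand y ~ -27mm
f=abs(q[:,1]+.027)<.006; print(f.sum())
c,s,ang=cv2.minAreaRect((np.c_[q[f,0],p[f,2]]*1000).astype(np.float32));print(c,s,ang); print(np.round(cv2.boxPoints((c,s,ang)),1))
E
```

```text
time: 22.08
position: [0.601, -0.0435, 0.1947]
orientation: [0.667, 0.713, 0.147, -0.157]
force: [0.2, -0.1, -3.7]
width: 0.0539
t 22.08 G [ 0.6012 -0.0469  0.202 ] F [ 0.2 -0.1 -3.7] M [-1.18 -0.06 -0.01] w 0.0539 jaw [ 0.998  0.067 -0.   ] z [-0.028  0.42  -0.907] th 24.9 j [-0.1   0.36  0.47  1.58 -0.56  1.45  0.55]
delta cm [0.96 0.09 0.39] dr [ 0.2  0.1 -0.5]
target G [601.5 -36.5] 202.5
2638
(85.01661682128906, 146.21893310546875) (238.25587463378906, 56.171627044677734) 41.61322021484375
[[-22.7  88.1]
 [ 14.6  46.1]
 [192.7 204.3]
 [155.4 246.3]]
```

View pics/s9.png

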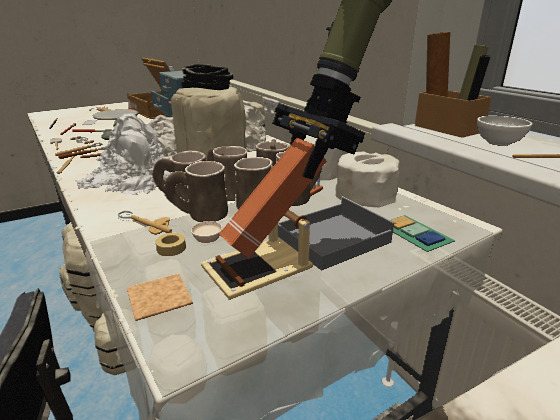

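The canister holds at 48° with its edge at stand (15, 46) mm, clear of the ledge at (290,212). I move it back and lower it.

```bash
python3 lean.py 50 1 24 205 26.5;python3 lean.py 50 1 46 205 26.5
```

```text
t 22.13 G [ 0.6    -0.0514  0.1989] F [-0.1 -3.9 -6.1] M [-1.63 -0.18 -0.14] w 0.0538 jaw [ 0.998  0.061 -0.005] z [-0.03   0.419 -0.908] th 24.8 j [-0.1   0.37  0.47  1.59 -0.56  1.45  0.55]
delta cm [0.33 0.25 2.62] dr [ 0.2  1.7 -0.9]
target G [601.6 -37.5] 176.5
t 22.13 G [ 0.6    -0.0514  0.1989] F [-0.1 -3.9 -6.1] M [-1.63 -0.18 -0.14] w 0.0538 jaw [ 0.998  0.061 -0.005] z [-0.03   0.419 -0.908] th 24.8 j [-0.1   0.37  0.47  1.59 -0.56  1.45  0.55]
delta cm [1.25 0.24 0.62] dr [ 0.2  1.7 -0.9]
target G [601.6 -37.5] 198.5
```

```bash
python3 -m pendant '{"delta_pos":[[0.4,0.1,0.2],[0.8,0.2,0.4],[1.2,0.24,0.6],[1.1,0.24,1],[0.8,0.24,1.5],[0.5,0.24,2.1],[0.33,0.25,2.6],[0.33,0.25,2.6]],"dr":[[0,0.3,-0.2],[0,0.8,-0.5],[0.2,1.3,-0.9],[0.2,1.7,-0.9],[0.2,1.7,-0.9],[0.2,1.7,-0.9],[0.2,1.7,-0.9],[0.2,1.7,-0.9]],"grip":[5,5,5,5,5,5,5,5]}' 13; python3 lean.py 50 1 12.5 205 26.5; cat > fit.py <<'E'
from meas import *
import sys
im,d=snap('scene',sys.argv[1] if len(sys.argv)>1 else None);w=world('scene',d);rect,H,S,V,hh=rects(im,d,w)
a=np.array([[.0767,-.9971],[.9971,.0767]]);q=(w[:,:,:2]-[.5908,.1028])@a.T
m=(H<12)&(S>100)&(hh>.008)&(hh<.3)&(d>0)&(abs(q[:,:,1]+.027)<.007)&(q[:,:,0]>-.12)&(q[:,:,0]<.26)&~((hh<.025)&(abs(q[:,:,0]+.016)<.007))
n,l,st,_=cv2.connectedComponentsWithStats(m.astype(np.uint8));m=l==1+np.argmax(st[1:,4])
c,s,ang=cv2.minAreaRect((np.c_[q[m][:,0],hh[m]]*1000).astype(np.float32));print('fit',m.sum(),np.round(s,1),round(ang,1));print(np.round(cv2.boxPoints((c,s,ang)),1).tolist())
E
python3 fit.py
```

```text
time: 22.8
position: [0.6029, -0.0354, 0.1722]
orientation: [0.662, 0.714, 0.157, -0.166]
force: [0.7, -4.7, 6.2]
width: 0.0538
t 22.8 G [ 0.6031 -0.0389  0.1794] F [ 0.7 -4.7  6.2] M [-0.57  0.06 -0.03] w 0.0538 jaw [0.997 0.074 0.004] z [-0.029  0.445 -0.895] th 26.5 j [-0.09  0.39  0.45  1.61 -0.6   1.42  0.59]
delta cm [-0.5  -0.15  1.36] dr [ 0.3  0.  -0. ]
target G [601.6 -37.5] 165.0
fit 2091 [201.8  56.8] 48.0
[[9.899999618530273, 75.9000015258789], [52.099998474121094, 37.900001525878906], [187.10000610351562, 187.89999389648438], [144.8000030517578, 225.89999389648438]]
```

The canister slipped about 8° in the grip. Its foot edge is now on the board at x≈26 mm, at a 42° lean and touching the bar. I slide it back along the contact path while rotating.

```bash
for a in "44 20 15 28.5" "46 13 15 30.5" "48 7 15 32.5" "50 1 14.5 34.5"; do set -- $a; python3 lean.py $1 $2 $3 205 $4 |grep -v target; done
```

```text
t 22.85 G [ 0.6032 -0.0388  0.1794] F [-0.1 -3.8  6.9] M [-0.68  0.06  0.  ] w 0.054 jaw [0.997 0.075 0.004] z [-0.029  0.445 -0.895] th 26.5 j [-0.09  0.39  0.45  1.61 -0.6   1.42  0.59]
delta cm [ 0.03 -0.15 -0.2 ] dr [0.3 2.  0. ]
t 22.85 G [ 0.6032 -0.0388  0.1794] F [-0.1 -3.8  6.9] M [-0.68  0.06  0.  ] w 0.054 jaw [0.997 0.075 0.004] z [-0.029  0.445 -0.895] th 26.5 j [-0.09  0.39  0.45  1.61 -0.6   1.42  0.59]
delta cm [-0.02 -0.15  0.25] dr [0.3 4.  0. ]
t 22.85 G [ 0.6032 -0.0388  0.1794] F [-0.1 -3.8  6.9] M [-0.68  0.06  0.  ] w 0.054 jaw [0.997 0.075 0.004] z [-0.029  0.445 -0.895] th 26.5 j [-0.09  0.39  0.45  1.61 -0.6   1.42  0.59]
delta cm [-0.16 -0.16  0.68] dr [0.3 6.  0. ]
t 22.85 G [ 0.6032 -0.0388  0.1794] F [-0.1 -3.8  6.9] M [-0.68  0.06  0.  ] w 0.054 jaw [0.997 0.075 0.004] z [-0.029  0.445 -0.895] th 26.5 j [-0.09  0.39  0.45  1.61 -0.6   1.42  0.59]
delta cm [-0.32 -0.16  1.17] dr [0.3 8.  0. ]
```

```bash
python3 -m pendant '{"delta_pos":[[0.03,-0.1,-0.3],[0.1,-0.15,-0.5],[0.1,-0.15,-0.5],[0.1,-0.15,-0.4],[0.05,-0.15,-0.2],[0,-0.15,0],[0,-0.15,0.1],[0,-0.15,0.2]],"dr":[[0,0,0],[0.3,1,0],[0.3,2,0],[0.3,3.5,0],[0.3,4.5,0],[0.3,5.5,0],[0.3,6.5,0],[0.3,6.5,0]],"grip":[5,5,5,5,5,5,5,5]}' 13; python3 lean.py 50 1 14.5 205 34.5; python3 fit.py s10.png
```

```text
time: 23.52
position: [0.6009, -0.0354, 0.1691]
orientation: [0.652, 0.703, 0.192, -0.209]
force: [0.6, -0.5, -3.7]
width: 0.054
t 23.52 G [ 0.6012 -0.0398  0.1758] F [ 0.6 -0.5 -3.7] M [-1.48 -0.04 -0.01] w 0.054 jaw [ 0.997  0.075 -0.002] z [-0.043  0.543 -0.838] th 33.0 j [-0.02  0.44  0.44  1.59 -0.69  1.49  0.66]
delta cm [-0.27  0.06  0.86] dr [-0.1  1.5 -0.1]
target G [601.6 -37.5] 167.0
fit 2209 [201.3  59.8] 42.2
[[1.600000023841858, 85.5], [41.79999923706055, 41.20000076293945], [191.0, 176.3000030517578], [150.8000030517578, 220.60000610351562]]
```

View pics/s10.png

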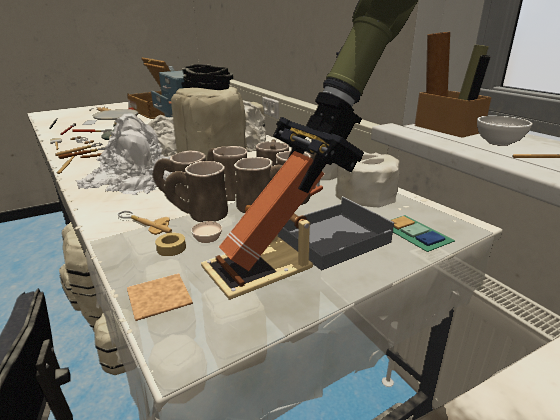

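Held free now: lean 48°, edge at (13, 15) mm, almost home. One more slow step back and down.

```bash
python3 -m pendant '{"delta_pos":[[0,0,0.1],[-0.05,0.05,0.25],[-0.1,0.05,0.4],[-0.15,0.05,0.55],[-0.2,0.05,0.7],[-0.27,0.05,0.85],[-0.3,0.05,0.95],[-0.3,0.05,0.95]],"dr":[[0,0.3,0],[0,0.7,0],[0,1,0],[0,1.4,0],[0,1.8,0],[0,2,0],[0,2,0],[0,2,0]],"grip":[5,5,5,5,5,5,5,5]}' 13; python3 lean.py 50 1 12 205 35; python3 fit.py
```

```text
time: 24.23
position: [0.6012, -0.0321, 0.1595]
orientation: [0.648, 0.699, 0.204, -0.221]
force: [0.2, -0.0, -4.1]
width: 0.0537
t 24.23 G [ 0.6016 -0.0367  0.1661] F [ 0.2 -0.  -4.1] M [-1.31 -0.08 -0.02] w 0.0537 jaw [ 0.997  0.076 -0.002] z [-0.045  0.572 -0.819] th 35.0 j [-0.    0.46  0.43  1.59 -0.72  1.5   0.68]
delta cm [-0.16 -0.    0.09] dr [-0.1 -0.  -0.1]
target G [601.6 -37.5] 164.5
fit 2164 [201.6  61.7] 40.6
[[-3.5, 79.9000015258789], [36.70000076293945, 33.0], [189.8000030517578, 164.10000610351562], [149.6999969482422, 211.0]]
```

```bash
python3 -m pendant '{"delta_pos":[[-0.03,0,0.04],[-0.06,0,0.08],[-0.09,0,0.13],[-0.11,0,0.17],[-0.14,0,0.21],[-0.17,0,0.25],[-0.17,0,0.25],[-0.17,0,0.25]],"dr":[[0,0,0],[0,0,0],[0,0,0],[0,0,0],[0,0,0],[0,0,0],[0,0,0],[0,0,0]],"grip":[5,5,5,5,5,5,5,5]}' 13; python3 lean.py 50 1 12 205 35
```

```text
time: 24.95
position: [0.6016, -0.0311, 0.1583]
orientation: [0.648, 0.7, 0.205, -0.222]
force: [-0.4, 2.0, 5.6]
width: 0.0541
t 24.95 G [ 0.602  -0.0357  0.1648] F [-0.4  2.   5.6] M [0.21 0.27 0.22] w 0.0541 jaw [ 0.997  0.077 -0.   ] z [-0.045  0.574 -0.818] th 35.1 j [-0.    0.46  0.43  1.59 -0.72  1.49  0.69]
delta cm [-0.16 -0.05 -0.07] dr [-0.  -0.1  0. ]
target G [601.6 -37.5] 164.5
```

```bash
python3 -m pendant '{"delta_pos":[[0,0,0],[0,0,0],[0,0,0],[0,0,0]],"dr":[[0,0,0],[0,0,0],[0,0,0],[0,0,0]],"grip":[5,5,5,5]}' 3; python3 fit.py
```

```text
time: 25.28
position: [0.6017, -0.0307, 0.1585]
orientation: [0.647, 0.7, 0.205, -0.222]
force: [-1.6, 2.1, 2.8]
width: 0.054
fit 2153 [201.5  57.6] 40.8
[[-5.199999809265137, 78.69999694824219], [32.400001525878906, 35.20000076293945], [184.89999389648438, 166.89999389648438], [147.3000030517578, 210.5]]
```

```bash
python3 -m pendant '{"delta_pos":[[0,0,0],[0,0,0],[0,0,0],[0,0,0],[0,0,0],[0,0,0]],"dr":[[0,0,0],[0,0,0],[0,0,0],[0,0,0],[0,0,0],[0,0,0]],"grip":[5.6,6,6.6,7.4,8.2,8.7]}' 12; python3 fit.py s11.png;python3 lean.py 50 1 12 205 35
```

```text
time: 25.83
position: [0.6017, -0.0309, 0.1584]
orientation: [0.648, 0.7, 0.205, -0.222]
force: [0.1, -0.1, 0.3]
width: 0.0779
fit 2195 [202.5  55.7] 41.0
[[-4.699999809265137, 77.69999694824219], [31.799999237060547, 35.70000076293945], [184.6999969482422, 168.39999389648438], [148.10000610351562, 210.5]]
t 25.88 G [ 0.602  -0.0354  0.165 ] F [-0.1 -0.5 -0.2] M [-0.71  0.    0.03] w 0.0813 jaw [ 0.997  0.077 -0.   ] z [-0.045  0.574 -0.817] th 35.2 j [-0.    0.46  0.43  1.59 -0.72  1.49  0.69]
delta cm [-0.2  -0.06 -0.07] dr [-0.  -0.2  0. ]
target G [601.6 -37.5] 164.5
```

View pics/s11.png

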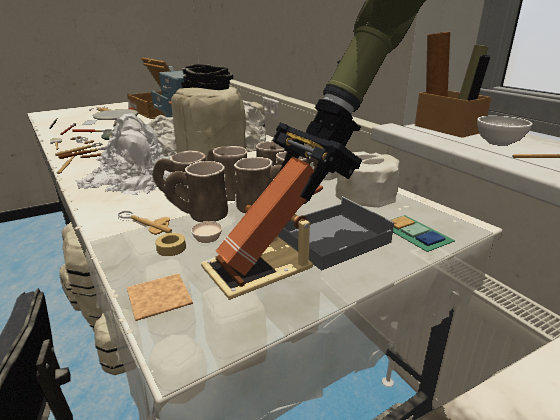

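It rests by itself on the ledge, mouth near (300,165), foot at (235,265), with the gripper open. I retract and swing round to grip the lower half.

```bash
python3 -m pendant '{"delta_pos":[[0,0,-0.5],[0,0,-1.5],[0,0,-3.5],[0,0,-6],[0,0,-9],[1,0,-12],[2,0,-14],[4,0,-16]],"dr":[[0,0,0],[0,0,0],[0,0,0],[0,0,0],[0,0,0],[0,-5,0],[0,-12,0],[0,-19,0]],"grip":[8.7,8.7,8.7,8.7,8.7,8.7,8.7,8.7]}' 12; python3 lean.py 50 1 12 100 -38 .14;
```

```text
time: 26.55
position: [0.606, -0.0961, 0.3137]
orientation: [0.676, 0.724, 0.093, -0.1]
force: [0.0, 0.4, -0.9]
width: 0.0872
t 26.55 G [ 0.6062 -0.0983  0.3214] F [ 0.   0.4 -0.9] M [-0.32  0.03  0.02] w 0.0872 jaw [0.998 0.068 0.   ] z [-0.018  0.27  -0.963] th 15.7 j [-0.13  0.3   0.51  1.38 -0.39  1.61  0.44]
delta cm [18.18 -0.19 16.82] dr [ -0.1 -53.7  -0.5]
target G [595.4  42.7] 97.0
```

```bash
python3 -m pendant '{"delta_pos":[[2.5,0,0.4],[5,0,1.2],[8,0,2],[11,0,3],[14,0,4],[17,-0.2,5],[20,-0.2,6],[22,-0.2,7.5]],"dr":[[0,-6.7,0],[0,-13.4,0],[0,-20.1,0],[0,-26.8,-0.2],[0,-33.5,-0.2],[0,-40.2,-0.2],[0,-46.9,-0.2],[0,-53.7,-0.5]],"grip":[8.7,8.7,8.7,8.7,8.7,8.7,8.7,8.7]}' 12; python3 lean.py 50 1 12 100 -38 .07; python3 fit.py
```

```text
time: 27.22
position: [0.5887, 0.1392, 0.3044]
orientation: [0.642, 0.694, -0.219, 0.241]
force: [0.7, 0.7, -0.6]
width: 0.0872
t 27.22 G [0.5883 0.1442 0.3107] F [ 0.7  0.7 -0.6] M [0.64 0.02 0.04] w 0.0872 jaw [0.997 0.079 0.005] z [ 0.053 -0.614 -0.787] th -38.0 j [-0.84  0.38  0.32  1.41  0.48  1.67 -0.47]
delta cm [ 5.16 -0.17 16.1 ] dr [ 0.3  0.  -0.1]
target G [595.4  42.7] 97.0
fit 2481 [202.2  56.2] 40.8
[[-5.099999904632568, 78.19999694824219], [31.600000381469727, 35.599998474121094], [184.60000610351562, 167.6999969482422], [147.89999389648438, 210.3000030517578]]
```

```bash
python3 -m pendant '{"delta_pos":[[2,0,1],[4,-0.2,3],[5.2,-0.2,6],[5.2,-0.2,9],[5.2,-0.2,12],[5.2,-0.2,14],[5.2,-0.2,15],[5.2,-0.2,15]],"dr":[[0.3,0,0],[0.3,0,0],[0.3,0,0],[0.3,0,0],[0.3,0,0],[0.3,0,0],[0.3,0,0],[0.3,0,0]],"grip":[8.7,8.7,8.7,8.7,8.7,8.7,8.7,8.7]}' 12; python3 lean.py 50 1 12 100 -38
```

```text
time: 27.93
position: [0.5864, 0.0946, 0.1434]
orientation: [0.636, 0.698, -0.228, 0.238]
force: [-0.3, -0.2, -0.2]
width: 0.0872
t 27.93 G [0.5861 0.0996 0.1497] F [-0.3 -0.2 -0.2] M [ 0.67  0.1  -0.  ] w 0.0872 jaw [ 0.996  0.087 -0.016] z [ 0.042 -0.621 -0.783] th -38.5 j [-0.8   0.46  0.32  1.64  0.47  1.39 -0.56]
delta cm [-1.21  0.52  7.7 ] dr [-0.3  0.5  1. ]
target G [595.4  42.7] 97.0
```

```bash
python3 -m pendant '{"delta_pos":[[-0.5,0.3,0.5],[-1.1,0.5,1.5],[-1.2,0.5,3],[-1.2,0.5,4.5],[-1.2,0.5,6],[-1.2,0.5,7],[-1.2,0.5,7.6],[-1.2,0.5,7.6]],"dr":[[-0.3,0.5,1],[-0.3,0.5,1],[-0.3,0.5,1],[-0.3,0.5,1],[-0.3,0.5,1],[-0.3,0.5,1],[-0.3,0.5,1],[-0.3,0.5,1]],"grip":[8.7,8.7,8.7,8.7,8.7,8.7,8.7,8.7]}' 12; python3 lean.py 50 1 12 100 -38;python3 fit.py s12.png
```

```text
time: 28.6
position: [0.5954, 0.0373, 0.0911]
orientation: [0.643, 0.693, -0.222, 0.239]
force: [-0.1, 0.0, 0.4]
width: 0.0871
t 28.6 G [0.595  0.0422 0.0974] F [-0.1  0.   0.4] M [0.58 0.07 0.01] w 0.0871 jaw [ 0.997  0.075 -0.001] z [ 0.046 -0.614 -0.788] th -38.0 j [-0.74  0.49  0.35  1.72  0.49  1.24 -0.56]
delta cm [0.07 0.04 0.01] dr [-0.1  0.  -0. ]
target G [595.4  42.7] 97.0
fit 1263 [126.8  59.3] 41.7
[[52.5, 126.19999694824219], [91.9000015258789, 82.0], [186.60000610351562, 166.3000030517578], [147.1999969482422, 210.5]]
```

View pics/s12.png

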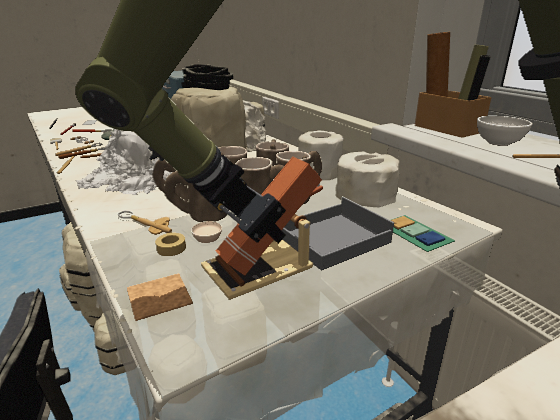

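```bash
cat > tip.py <<'E'
import sys,subprocess
import numpy as np
O=np.array([590.8,102.8]);X=np.array([.0767,-.9971])
perp=float(sys.argv[1])
for L in map(float,sys.argv[2:]):
    a=np.radians(L);u=120-50*np.sin(a)-perp*np.cos(a);z=102-50*np.cos(a)+perp*np.sin(a);p=O+u*X
    print(L);o=subprocess.run(['python3','go.py',str(p[0]/1e3),str(p[1]/1e3),str(z/1e3),'4.4',str(L-88)],capture_output=True,text=True).stdout.split('\n')
    print(*(o if L==float(sys.argv[2]) else o[1:]))
E
python3 -m pendant '{"delta_pos":[[0,0,0],[0,0,0],[0,0,0],[0,0,0],[0,0,0],[0,0,0],[0,0,0],[0,0,0]],"dr":[[0,0,0],[0,0,0],[0,0,0],[0,0,0],[0,0,0],[0,0,0],[0,0,0],[0,0,0]],"grip":[7.5,6.5,6,5.7,5.5,5.3,5,5]}' 14; python3 tip.py 37 50 56 62 68 74 80
```

```text
time: 29.32
position: [0.5959, 0.0384, 0.0917]
orientation: [0.643, 0.694, -0.221, 0.239]
force: [0.1, -0.2, 0.6]
width: 0.0538
50.0
t 29.32 G [0.5956 0.0433 0.098 ] F [ 0.1 -0.2  0.6] M [0.61 0.03 0.06] w 0.0538 jaw [0.997 0.077 0.   ] z [ 0.047 -0.614 -0.788] th -38.0 j [-0.74  0.49  0.35  1.72  0.49  1.24 -0.56] delta cm [ 0.12 -0.02 -0.12] dr [-0. -0. -0.] 
56.0
delta cm [-0.19 -0.02 -0.65] dr [-0.  6. -0.] 
62.0
delta cm [-0.55 -0.02 -1.13] dr [-0. 12. -0.] 
68.0
delta cm [-0.97 -0.02 -1.58] dr [-0. 18. -0.] 
74.0
delta cm [-1.43 -0.02 -1.97] dr [-0. 24. -0.] 
80.0
delta cm [-1.92 -0.02 -2.32] dr [-0. 30. -0.]
```

```bash
python3 -m pendant '{"delta_pos":[[0.1,0,-0.2],[-0.05,0,-0.45],[-0.2,0,-0.7],[-0.38,0,-0.9],[-0.55,0,-1.15],[-0.75,0,-1.35],[-0.97,0,-1.6],[-1.2,0,-1.8]],"dr":[[0,1,0],[0,3.5,0],[0,6,0],[0,9,0],[0,12,0],[0,15,0],[0,18,0],[0,21,0]],"grip":[5,5,5,5,5,5,5,5]}' 14; python3 tip.py 37 71 77 83 89; python3 fit.py
```

```text
time: 29.98
position: [0.5951, 0.0403, 0.113]
orientation: [0.672, 0.726, -0.099, 0.107]
force: [-0.0, -0.6, -3.8]
width: 0.0538
71.0
t 29.98 G [0.595  0.0426 0.1206] F [-0.  -0.6 -3.8] M [ 0.45  0.05 -0.06] w 0.0538 jaw [ 0.997  0.077 -0.001] z [ 0.021 -0.288 -0.957] th -16.8 j [-0.54  0.33  0.31  1.74  0.21  1.15 -0.26] delta cm [-0.03  0.05  0.  ] dr [-0.  -0.2  0. ] 
77.0
delta cm [-0.35  0.05 -0.52] dr [-0.   5.8  0. ] 
83.0
delta cm [-0.71  0.05 -1.01] dr [-0.1 11.8  0. ] 
89.0
delta cm [-1.12  0.05 -1.45] dr [-0.1 17.8  0. ] 
fit 1159 [134.3  56.4] 19.7
[[56.5, 147.89999389648438], [75.5, 94.80000305175781], [201.89999389648438, 140.10000610351562], [182.89999389648438, 193.10000610351562]]
```

```bash
python3 -m pendant '{"delta_pos":[[-0.1,0,-0.2],[-0.25,0.05,-0.35],[-0.4,0.05,-0.6],[-0.55,0.05,-0.8],[-0.71,0.05,-1],[-0.9,0.05,-1.22],[-1.12,0.05,-1.45],[-1.3,0.05,-1.6]],"dr":[[0,1.5,0],[0,4,0],[0,6.5,0],[0,9,0],[0,11.8,0],[0,14.8,0],[0,17.8,0],[0,20,0]],"grip":[5,5,5,5,5,5,5,5]}' 14; python3 tip.py 37 91 95 99 103 107; python3 fit.py
```

```text
time: 30.7
position: [0.5965, 0.0281, 0.1334]
orientation: [0.681, 0.732, 0.02, -0.021]
force: [-0.2, 0.1, -4.2]
width: 0.054
91.0
t 30.7 G [0.5965 0.0277 0.1413] F [-0.2  0.1 -4.2] M [-0.24  0.01 -0.02] w 0.054 jaw [0.997 0.071 0.   ] z [-0.004  0.058 -0.998] th 3.3 j [-0.3   0.28  0.29  1.72 -0.15  1.16  0.11] delta cm [0.45 0.   0.17] dr [ 0.  -0.3 -0.3] 
95.0
delta cm [ 0.25  0.01 -0.18] dr [ 0.   3.7 -0.3] 
99.0
delta cm [ 0.03  0.01 -0.52] dr [ 0.1  7.7 -0.3] 
103.0
delta cm [-0.22  0.01 -0.84] dr [ 0.1 11.7 -0.3] 
107.0
delta cm [-0.49  0.01 -1.14] dr [ 0.1 15.7 -0.3] 
fit 1917 [ 57.4 201.5] 89.3
[[13.199999809265137, 113.80000305175781], [214.6999969482422, 111.30000305175781], [215.5, 168.6999969482422], [14.0, 171.3000030517578]]
```

```bash
python3 -m pendant '{"delta_pos":[[0.3,0,0],[0.25,0,-0.18],[0.15,0,-0.35],[0.03,0,-0.52],[-0.1,0,-0.7],[-0.22,0,-0.84],[-0.35,0,-1],[-0.49,0,-1.14]],"dr":[[0,1.5,-0.3],[0,3.7,-0.3],[0,5.7,-0.3],[0,7.7,-0.3],[0,9.7,-0.3],[0,11.7,-0.3],[0,13.7,-0.3],[0,15.7,-0.3]],"grip":[5,5,5,5,5,5,5,5]}' 14; python3 tip.py 37 107 111 115 119; python3 fit.py; python3 -m pendant '{"delta_pos":[[0,0,0],[0,0,0],[0,0,0],[0,0,0],[0,0,0],[0,0,0]],"dr":[[0,0,0],[0,0,0],[0,0,0],[0,0,0],[0,0,0],[0,0,0]],"grip":[5,5,5,5,5,5]}' 14; python3 fit.py s13.png; python3 tip.py 37 107 111 115 119
```

```text
time: 31.42
position: [0.5963, 0.0202, 0.1438]
orientation: [0.671, 0.723, 0.112, -0.121]
force: [-0.3, 0.4, -3.6]
width: 0.0539
107.0
t 31.42 G [0.5965 0.0176 0.1514] F [-0.3  0.4 -3.6] M [-0.76 -0.04  0.02] w 0.0539 jaw [ 0.997  0.074 -0.001] z [-0.025  0.325 -0.945] th 19.0 j [-0.12  0.32  0.28  1.69 -0.43  1.25  0.39] delta cm [0.25 0.08 0.02] dr [ 0.  -0.  -0.2] 
111.0
delta cm [ 0.05  0.08 -0.33] dr [ 0.   4.  -0.2] 
115.0
delta cm [-0.18  0.08 -0.67] dr [ 0.   8.  -0.2] 
119.0
delta cm [-0.43  0.08 -0.99] dr [ 0.  12.  -0.2] 
fit 1975 [ 62.8 201.1] 73.4
[[19.0, 141.39999389648438], [211.6999969482422, 84.0], [229.60000610351562, 144.10000610351562], [36.900001525878906, 201.60000610351562]]
time: 31.97
position: [0.5963, 0.0183, 0.1435]
orientation: [0.672, 0.722, 0.112, -0.121]
force: [0.2, 0.3, -3.1]
width: 0.0539
fit 1963 [ 57.8 203.5] 73.3
[[19.799999237060547, 141.8000030517578], [214.6999969482422, 83.30000305175781], [231.3000030517578, 138.60000610351562], [36.5, 197.1999969482422]]
107.0
t 32.02 G [0.5965 0.0156 0.1511] F [-0.7  0.3 -3.7] M [-0.68  0.03  0.04] w 0.0539 jaw [ 0.997  0.072 -0.001] z [-0.024  0.325 -0.945] th 19.0 j [-0.12  0.32  0.29  1.69 -0.43  1.25  0.39] delta cm [0.45 0.09 0.06] dr [ 0.  -0.  -0.3] 
111.0
delta cm [ 0.24  0.09 -0.29] dr [ 0.1  4.  -0.3] 
115.0
delta cm [ 0.02  0.1  -0.63] dr [ 0.1  8.  -0.3] 
119.0
delta cm [-0.23  0.1  -0.95] dr [ 0.1 12.  -0.3]
```

View pics/s13.png

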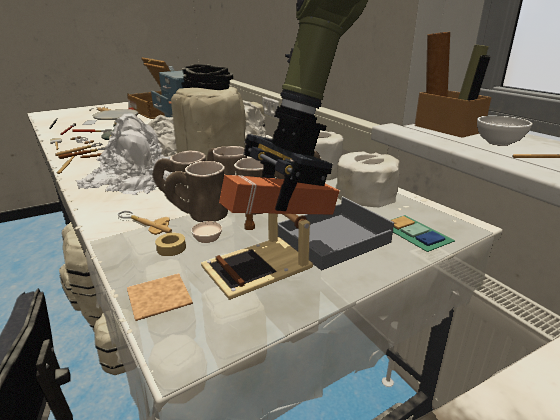

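The canister is tipped to about 107° and no balls are visible in the tray yet. I tip it further.

```bash
python3 -m pendant '{"delta_pos":[[0.35,0,-0.05],[0.3,0.1,-0.2],[0.2,0.1,-0.35],[0.1,0.1,-0.5],[0.02,0.1,-0.63],[-0.1,0.1,-0.8],[-0.23,0.1,-0.95],[-0.23,0.1,-0.95]],"dr":[[0,1,-0.3],[0,2.5,-0.3],[0,4.5,-0.3],[0,6,-0.3],[0,8,-0.3],[0,10,-0.3],[0,12,-0.3],[0,12,-0.3]],"grip":[5,5,5,5,5,5,5,5]}' 14; python3 -m pendant '{"delta_pos":[[0,0,0],[0,0,0],[0,0,0],[0,0,0],[0,0,0],[0,0,0],[0,0,0],[0,0,0]],"dr":[[0,0,0],[0,0,0],[0,0,0],[0,0,0],[0,0,0],[0,0,0],[0,0,0],[0,0,0]],"grip":[5,5,5,5,5,5,5,5]}' 14; python3 fit.py s14.png; python3 tip.py 37 119 115; cat > balls.py <<'E'
from meas import *
for n in('scene','top'):
    im,d=snap(n,'b_%s.png'%n);w=world(n,d);rect,H,S,V,hh=rects(im,d,w)
    q=(w[:,:,:2]-[.613,-.1425])@np.array([[.0767,-.9971],[.9971,.0767]]).T
    m=(d>0)&(abs(q[:,:,0])<.094)&(abs(q[:,:,1])<.079)&(hh>.013)&(hh<.045)
    c,l,st,ce=cv2.connectedComponentsWithStats(m.astype(np.uint8))
    for i in range(1,c):
        if st[i,4]>15: p=w[l==i];print(n,st[i,4],np.round(p.mean(0),3),'ztop',round(p[:,2].max(),3),'ext',np.round(np.ptp(p,0),3),'col',im[l==i].mean(0).round())
E
python3 balls.py
```

```text
time: 32.68
position: [0.5977, 0.0101, 0.1508]
orientation: [0.656, 0.706, 0.182, -0.196]
force: [-0.4, -0.4, -4.2]
width: 0.0538
time: 33.35
position: [0.5977, 0.0103, 0.151]
orientation: [0.656, 0.706, 0.182, -0.196]
force: [-0.1, 0.1, -2.4]
width: 0.0542
fit 1901 [ 58.5 203.7] 61.9
[[28.299999237060547, 161.89999389648438], [208.0, 65.9000015258789], [235.5, 117.5], [55.900001525878906, 213.5]]
119.0
t 33.4 G [0.598  0.0061 0.1578] F [ 0.5 -1.1 -2.7] M [-1.01 -0.08  0.07] w 0.0539 jaw [0.997 0.073 0.   ] z [-0.037  0.513 -0.857] th 31.0 j [ 0.01  0.39  0.28  1.65 -0.62  1.37  0.56] delta cm [0.28 0.02 0.08] dr [ 0.1  0.  -0.2] 
115.0
delta cm [0.46 0.02 0.44] dr [ 0.1 -4.  -0.2] 
scene 189 [ 0.592 -0.22   0.023] ztop 0.031 ext [0.073 0.031 0.018] col [155. 149. 140.]
```

View pics/s14.png

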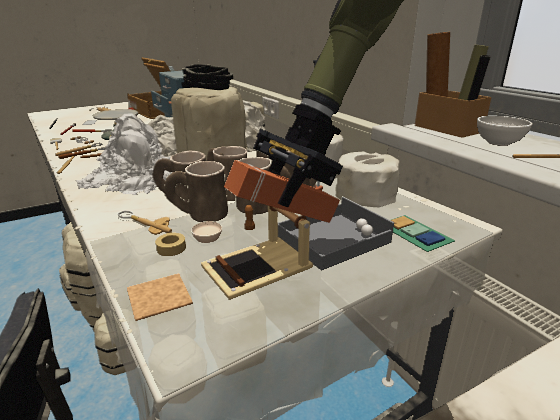

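Two white balls show in the tray at (362,222) and (367,232). I tip a little further to be sure it is empty, then count the balls and read the weight.

```bash
python3 -m pendant '{"delta_pos":[[0.2,0,-0.1],[0.1,0,-0.2],[0,0,-0.4],[0,0,-0.5],[0,0,-0.5],[0,0,-0.5],[0,0,-0.5],[0,0,-0.5]],"dr":[[0,2,0],[0,4,0],[0,6,0],[0,8,0],[0,8,0],[0,8,0],[0,8,0],[0,8,0]],"grip":[5,5,5,5,5,5,5,5]}' 14|grep force; for i in 1 2 3 4; do python3 -m pendant '{"delta_pos":[[0,0,0],[0,0,0],[0,0,0]],"dr":[[0,0,0],[0,0,0],[0,0,0]],"grip":[5,5,5]}' 14 | grep force; done; python3 fit.py; python3 balls.py; python3 - <<'E'
from h import *
im=cv2.imread('pics/b_scene.png');c=im[195:260,275:400];hsv=cv2.cvtColor(c,cv2.COLOR_BGR2HSV)
m=((hsv[:,:,2]>150)&(hsv[:,:,1]<45)).astype(np.uint8)
n,l,st,ce=cv2.connectedComponentsWithStats(m);print([(s.tolist(),x.round().tolist()) for s,x in zip(st[1:],ce[1:]) if s[4]>10])
for r in m[15:45,70:110]: print(''.join('#' if v else '.' for v in r))
E
python3 tip.py 37 119 107
```

```text
force: [-0.6, 0.7, -2.6]
force: [-0.5, -0.2, -3.8]
force: [-0.4, -0.7, -2.7]
force: [0.2, 0.1, -2.1]
force: [-0.2, -0.1, -3.2]
fit 1840 [ 54.3 202.9] 54.0
[[32.5, 174.5], [196.60000610351562, 55.099998474121094], [228.5, 99.0], [64.5, 218.39999389648438]]
scene 85 [ 0.608 -0.22   0.022] ztop 0.03 ext [0.023 0.021 0.017] col [162. 156. 147.]
scene 65 [ 0.559 -0.222  0.025] ztop 0.031 ext [0.018 0.025 0.018] col [144. 138. 129.]
top 88 [ 0.563 -0.226  0.027] ztop 0.033 ext [0.022 0.024 0.017] col [132. 128. 124.]
[([44, 0, 22, 10, 119], [57.0, 4.0]), ([87, 0, 38, 26, 387], [112.0, 14.0]), ([3, 17, 11, 11, 69], [6.0, 23.0]), ([82, 24, 10, 6, 48], [86.0, 27.0]), ([102, 32, 6, 6, 18], [105.0, 35.0]), ([74, 38, 51, 27, 589], [108.0, 56.0])]
........................################
..........................##############
.............................###########
...............................#########
.................................#######
...................................#####
.....................................###
.......................................#
...........................
[... 473 characters left out ...]
..........................###...
..................................####..
..................................####..
........................................
........................................
........................................
........................................
........................................
........................................
........................................
119.0
t 35.32 G [0.5985 0.0037 0.1621] F [ 0.1 -0.6 -2.5] M [-1.19 -0.02  0.02] w 0.054 jaw [0.997 0.074 0.001] z [-0.046  0.627 -0.778] th 39.0 j [ 0.09  0.44  0.26  1.63 -0.73  1.45  0.65] delta cm [ 0.07 -0.01  0.59] dr [ 0.1 -8.  -0.1] 
107.0
delta cm [ 0.37 -0.01  1.76] dr [  0.1 -20.   -0.1]
```

The canister is empty at 126°, and at least two balls lie by the tray's far wall. I now lean the canister back along the same path.

```bash
python3 -m pendant '{"delta_pos":[[0.05,0,0.2],[0.07,0,0.6],[0.15,0,0.9],[0.2,0,1.2],[0.3,0,1.5],[0.37,0,1.76],[0.37,0,1.76]],"dr":[[0,-3,0],[0,-8,0],[0,-12,0],[0,-15,0],[0,-18,0],[0,-20,0],[0,-20,0]],"grip":[5,5,5,5,5,5,5]}' 14|grep force;  python3 tip.py 37 99 91 84 78
```

```text
force: [-1.0, 1.0, -3.1]
99.0
t 35.9 G [0.597  0.0239 0.1529] F [-1.   1.  -3.1] M [-0.5   0.01 -0.03] w 0.0535 jaw [0.997 0.079 0.002] z [-0.024  0.325 -0.945] th 19.0 j [-0.13  0.32  0.28  1.69 -0.44  1.25  0.38] delta cm [-0.06 -0.01  0.7 ] dr [ 0.1 -8.   0.2] 
91.0
delta cm [ 0.16 -0.01  1.47] dr [  0.1 -16.    0.2] 
84.0
delta cm [ 0.26 -0.01  2.18] dr [  0.1 -23.    0.2] 
78.0
delta cm [ 0.28 -0.01  2.78] dr [  0.1 -29.    0.2]
```

```bash
python3 -m pendant '{"delta_pos":[[-0.05,0,0.3],[0,0,0.7],[0.1,0,1.1],[0.16,0,1.47],[0.22,0,1.83],[0.26,0,2.2],[0.28,0,2.5],[0.28,0,2.78]],"dr":[[0,-4,0],[0,-8,0],[0,-12,0],[0,-16,0],[0,-20,0],[0,-23,0],[0,-26,0],[0,-29,0]],"grip":[5,5,5,5,5,5,5,5]}' 14|grep force;  python3 tip.py 39 72 66 60 54 51;python3 fit.py
```

```text
force: [0.1, -0.0, -2.6]
72.0
t 36.57 G [0.5953 0.0395 0.1276] F [ 0.1 -0.  -2.6] M [0.29 0.07 0.01] w 0.0541 jaw [0.997 0.078 0.001] z [ 0.014 -0.173 -0.985] th -10.0 j [-0.47  0.3   0.3   1.74  0.09  1.13 -0.14] delta cm [0.29 0.04 0.33] dr [ 0.1 -6.   0.1] 
66.0
delta cm [0.51 0.04 0.91] dr [  0.1 -12.    0.1] 
60.0
delta cm [0.66 0.04 1.51] dr [  0.1 -18.    0. ] 
54.0
delta cm [0.76 0.04 2.12] dr [  0.1 -24.    0. ] 
51.0
delta cm [0.78 0.04 2.42] dr [  0.1 -27.    0. ] 
fit 1850 [201.8  59.2] 12.8
[[-2.5, 139.89999389648438], [10.600000381469727, 82.19999694824219], [207.39999389648438, 126.80000305175781], [194.3000030517578, 184.5]]
```

```bash
python3 -m pendant '{"delta_pos":[[0.15,0,0.15],[0.29,0.04,0.33],[0.4,0.04,0.6],[0.51,0.04,0.9],[0.58,0.04,1.2],[0.66,0.04,1.5],[0.71,0.04,1.8],[0.76,0.04,2.1]],"dr":[[0,-3,0],[0,-6,0],[0,-9,0],[0,-12,0],[0,-15,0],[0,-18,0],[0,-21,0],[0,-24,0]],"grip":[5,5,5,5,5,5,5,5]}' 14|grep force; python3 fit.py;  python3 lean.py 52 1 15 100 -36;python3 lean.py 50 1 13 100 -38
```

```text
force: [0.1, 0.1, -2.3]
fit 1296 [132.9  60.8] 40.0
[[44.5, 125.30000305175781], [83.5999984741211, 78.69999694824219], [185.39999389648438, 164.3000030517578], [146.3000030517578, 210.8000030517578]]
t 37.33 G [0.5934 0.0504 0.1013] F [ 2.1 -2.4 -0.5] M [ 0.12 -0.66  0.13] w 0.0539 jaw [ 0.997  0.083 -0.005] z [ 0.043 -0.562 -0.826] th -34.3 j [-0.71  0.46  0.33  1.72  0.45  1.22 -0.52]
delta cm [-0.72  0.14  0.89] dr [-0.  -1.7  0.5]
target G [595.6  39.8] 97.8
t 37.33 G [0.5934 0.0504 0.1013] F [ 2.1 -2.4 -0.5] M [ 0.12 -0.66  0.13] w 0.0539 jaw [ 0.997  0.083 -0.005] z [ 0.043 -0.562 -0.826] th -34.3 j [-0.71  0.46  0.33  1.72  0.45  1.22 -0.52]
delta cm [-0.51  0.14  0.71] dr [-0.  -3.7  0.5]
target G [595.4  42.7] 98.0
```

```bash
python3 -m pendant '{"delta_pos":[[-0.2,0.05,0.1],[-0.4,0.1,0.25],[-0.6,0.14,0.4],[-0.6,0.14,0.45],[-0.55,0.14,0.55],[-0.5,0.14,0.62],[-0.5,0.14,0.62],[-0.5,0.14,0.62]],"dr":[[0,0,0.2],[0,0,0.5],[0,0,0.5],[0,-0.5,0.5],[0,-1,0.5],[0,-1,0.5],[0,-1,0.5],[0,-1,0.5]],"grip":[5,5,5,5,5,5,5,5]}' 14|grep force; python3 fit.py;python3 lean.py 50 1 13 100 -36
```

```text
force: [-1.8, 3.1, 2.9]
fit 1285 [133.5  59.6] 44.2
[[50.599998474121094, 120.80000305175781], [92.19999694824219, 78.0999984741211], [187.8000030517578, 171.1999969482422], [146.1999969482422, 213.89999389648438]]
t 38.05 G [0.5956 0.0429 0.0995] F [-1.2  3.   3. ] M [ 0.46  0.25 -0.25] w 0.0541 jaw [0.997 0.076 0.001] z [ 0.044 -0.576 -0.816] th -35.3 j [-0.71  0.46  0.34  1.72  0.46  1.22 -0.53]
delta cm [ 0.07 -0.02  0.13] dr [ 0.  -0.7 -0.1]
target G [595.4  42.7] 98.0
```

```bash
python3 -m pendant '{"delta_pos":[[0,0,0.05],[0,0,0.1],[0,0,0.15],[0,0,0.2],[0,0,0.25],[-0.02,0,0.3],[-0.02,0,0.3]],"dr":[[0,0.4,0],[0,0.8,0],[0,1.2,0],[0,1.6,0],[0,2,0],[0,2.4,0],[0,2.4,0]],"grip":[5,5,5,5,5,5,5]}' 14|grep force; python3 fit.py;python3 lean.py 50 1 13 100 -34
```

```text
force: [-3.5, 7.3, 5.8]
fit 1234 [134.1  58.8] 44.8
[[49.20000076293945, 119.30000305175781], [90.69999694824219, 77.5], [185.8000030517578, 172.0], [144.3000030517578, 213.8000030517578]]
t 38.68 G [0.5957 0.0424 0.0977] F [-3.8  6.5  5.9] M [ 0.97  0.69 -0.47] w 0.0539 jaw [0.997 0.076 0.001] z [ 0.042 -0.539 -0.841] th -32.7 j [-0.69  0.45  0.34  1.73  0.43  1.2  -0.5 ]
delta cm [-0.   -0.03 -0.05] dr [ 0.  -1.3 -0. ]
target G [595.4  42.7] 98.0
```

Contact force is building while the lean seems stuck near 46–48°. I back off slightly and ease the grip so it settles gently onto the bar.

```bash
Z='"dr":[[0,0,0],[0,0,0],[0,0,0]],"grip":[5,5,5]}'; python3 -m pendant '{"delta_pos":[[0,0,-0.1],[0,0,-0.2],[0,0,-0.2]],"dr":[[0,0,0],[0,0,0],[0,0,0]],"grip":[5,5,5]}' 9 |grep force; python3 -m pendant '{"delta_pos":[[0,0,0],[0,0,0],[0,0,0]],"dr":[[0,0,0],[0,0,0],[0,0,0]],"grip":[5,5,5]}' 6 |grep force; python3 -m pendant '{"delta_pos":[[0,0,0],[0,0,0],[0,0,0],[0,0,0]],"dr":[[0,0,0],[0,0,0],[0,0,0],[0,0,0]],"grip":[5,5,5,5]}' 3 |grep force; python3 fit.py;python3 lean.py 50 1 13 100 -34 
```

```text
force: [-0.6, 0.0, -3.3]
force: [0.4, 0.6, -3.1]
force: [-0.5, 0.6, -3.0]
fit 1238 [131.3  56.2] 41.8
[[50.0, 124.5999984741211], [87.5, 82.69999694824219], [185.39999389648438, 170.1999969482422], [147.89999389648438, 212.10000610351562]]
t 39.57 G [0.5952 0.0417 0.0985] F [-0.8  0.1 -2.9] M [ 0.92  0.09 -0.  ] w 0.054 jaw [ 0.997  0.075 -0.   ] z [ 0.04  -0.54  -0.841] th -32.8 j [-0.69  0.45  0.34  1.73  0.43  1.2  -0.5 ]
delta cm [ 0.1   0.03 -0.01] dr [-0.1 -1.2 -0.1]
target G [595.4  42.7] 98.0
```

```bash
python3 -m pendant '{"delta_pos":[[0.03,0,0.04],[0.06,0,0.08],[0.09,0,0.13],[0.12,0,0.18],[0.12,0,0.18],[0.12,0,0.18]],"dr":[[0,0,0],[0,0,0],[0,0,0],[0,0,0],[0,0,0],[0,0,0]],"grip":[5,5,5,5,5,5]}' 3 |grep force; python3 fit.py
```

```text
force: [-2.3, 0.9, 5.1]
fit 1230 [132.4  58.1] 41.7
[[48.5, 124.19999694824219], [87.0999984741211, 80.80000305175781], [186.0, 168.6999969482422], [147.39999389648438, 212.10000610351562]]
```

```bash
python3 -m pendant '{"delta_pos":[[0,0,-0.05],[0,0,-0.05],[0,0,-0.05],[0,0,-0.05],[0,0,-0.05],[0,0,-0.05],[0,0,-0.05],[0,0,-0.05]],"dr":[[0,0,0],[0,0,0],[0,0,0],[0,0,0],[0,0,0],[0,0,0],[0,0,0],[0,0,0]],"grip":[5.5,5.6,5.8,6.2,7,8,8.7,8.7]}' 5 |grep -E "force|width"; python3 fit.py; python3 lean.py 50 1 12 100 -33 .16
```

```text
force: [0.0, -0.5, 0.1]
width: 0.0806
fit 1232 [129.6  56.2] 41.9
[[51.0, 125.0999984741211], [88.5, 83.30000305175781], [185.0, 169.89999389648438], [147.5, 211.8000030517578]]
t 40.83 G [0.5953 0.0419 0.0972] F [-0.8  0.4  0.2] M [0.56 0.1  0.01] w 0.083 jaw [0.997 0.075 0.   ] z [ 0.041 -0.54  -0.841] th -32.8 j [-0.69  0.45  0.34  1.73  0.43  1.2  -0.5 ]
delta cm [  0.13   0.   -16.02] dr [-0.1 -0.2 -0.1]
target G [595.4  42.7] 97.0
```

```bash
python3 -m pendant '{"delta_pos":[[0,0,-1],[0,0,-3],[0,0,-6],[0,0,-10],[0,0,-14],[-1,0,-18],[-2.5,0,-21],[-4,0,-23]],"dr":[[0,0,0],[0,0,0],[0,0,0],[0,0,0],[0,4,0],[0,11,0],[0,18,0],[0,25,0]],"grip":[8.7,8.7,8.7,8.7,8.7,8.7,8.7,8.7]}' 12 |grep -E "force|width"; python3 fit.py; python3 balls.py; python3 lean.py 49 3 12 205 25 .13
```

```text
force: [0.4, -0.1, -0.3]
width: 0.0865
fit 2525 [202.2  58.2] 41.3
[[-3.9000000953674316, 78.0999984741211], [34.599998474121094, 34.400001525878906], [186.39999389648438, 167.89999389648438], [148.0, 211.60000610351562]]
scene 95 [ 0.608 -0.221  0.022] ztop 0.03 ext [0.022 0.026 0.017] col [152. 146. 137.]
scene 66 [ 0.56  -0.223  0.025] ztop 0.031 ext [0.035 0.027 0.017] col [182. 175. 165.]
top 88 [ 0.614 -0.223  0.027] ztop 0.034 ext [0.022 0.024 0.017] col [158. 154. 149.]
top 88 [ 0.563 -0.227  0.027] ztop 0.033 ext [0.022 0.024 0.015] col [159. 155. 151.]
t 41.65 G [0.5907 0.1254 0.3188] F [ 0.4  0.3 -0.2] M [0.09 0.05 0.  ] w 0.0866 jaw [0.998 0.068 0.009] z [ 0.018 -0.133 -0.991] th -7.7 j [-0.59  0.21  0.32  1.45  0.07  1.51 -0.22]
delta cm [-2.066e+01 -1.000e-02  6.170e+00] dr [ 0.6 32.7 -0.4]
target G [601.5 -36.8] 166.9
```

```bash
python3 -m pendant '{"delta_pos":[[-3,0,-1],[-6,0,-1],[-9,0,-1],[-12,0,-1],[-15,0,0],[-18,0,2],[-20,0,4.5],[-20.7,0,6]],"dr":[[0,4,0],[0,8,0],[0,12,0],[0,16,0],[0,20,0],[0,24,0],[0.6,28,-0.4],[0.6,32.7,-0.4]],"grip":[8.7,8.7,8.7,8.7,8.7,8.7,8.7,8.7]}' 12 |grep -E "force"; python3 lean.py 49 3 12 205 25
```

```text
force: [0.5, 0.0, -0.4]
t 42.32 G [ 0.6049 -0.0944  0.2835] F [ 0.5  0.  -0.4] M [-0.58  0.05  0.03] w 0.0871 jaw [ 0.997  0.074 -0.004] z [-0.035  0.423 -0.906] th 25.1 j [-0.04  0.37  0.49  1.42 -0.55  1.63  0.55]
delta cm [ 0.28  0.14 13.01] dr [-0.1 -0.1 -0.2]
target G [601.5 -36.8] 166.9
```

```bash
python3 -m pendant '{"delta_pos":[[0.3,0.1,2],[0.3,0.15,5],[0.3,0.15,8],[0.3,0.15,10],[0.3,0.15,11.5],[0.3,0.15,12.5],[0.3,0.15,12.9],[0.3,0.15,12.9]],"dr":[[0,0,0],[0,0,0],[0,0,0],[0,0,0],[0,0,0],[0,0,0],[0,0,0],[0,0,0]],"grip":[8.7,8.7,8.7,8.7,8.7,8.7,8.7,8.7]}' 12 |grep -E "force"; python3 lean.py 49 3 12 205 25;python3 -m pendant '{"delta_pos":[[0,0,0],[0,0,0],[0,0,0],[0,0,0],[0,0,0],[0,0,0],[0,0,0],[0,0,0]],"dr":[[0,0,0],[0,0,0],[0,0,0],[0,0,0],[0,0,0],[0,0,0],[0,0,0],[0,0,0]],"grip":[7.5,6.5,6,5.7,5.5,5.3,5,5]}' 14|grep -E "force|width"; for L in 49 40 32; do python3 lean.py $L 0 45 205 $((L-24)); done
```

```text
force: [-1.1, 0.8, 0.3]
t 42.98 G [ 0.601  -0.0356  0.1666] F [-1.1  0.8  0.3] M [-0.52 -0.02  0.01] w 0.0869 jaw [ 0.997  0.076 -0.007] z [-0.039  0.423 -0.905] th 25.1 j [-0.1   0.39  0.45  1.62 -0.57  1.39  0.57]
delta cm [-0.1   0.05 -0.08] dr [-0.3 -0.1 -0.2]
target G [601.5 -36.8] 166.9
force: [0.5, 0.4, 0.5]
width: 0.0541
t 43.65 G [ 0.6011 -0.0358  0.1667] F [0.5 0.4 0.5] M [-0.6  -0.06 -0.03] w 0.0541 jaw [ 0.997  0.076 -0.007] z [-0.038  0.423 -0.905] th 25.1 j [-0.1   0.39  0.45  1.62 -0.57  1.39  0.57]
delta cm [ 1.58  0.02 -2.92] dr [-0.3 -0.1 -0.2]
target G [601.3 -33.8] 199.9
t 43.65 G [ 0.6011 -0.0358  0.1667] F [0.5 0.4 0.5] M [-0.6  -0.06 -0.03] w 0.0541 jaw [ 0.997  0.076 -0.007] z [-0.038  0.423 -0.905] th 25.1 j [-0.1   0.39  0.45  1.62 -0.57  1.39  0.57]
delta cm [ 4.63  0.   -3.6 ] dr [-0.3 -9.1 -0.2]
target G [599.3  -8. ] 219.4
t 43.65 G [ 0.6011 -0.0358  0.1667] F [0.5 0.4 0.5] M [-0.6  -0.06 -0.03] w 0.0541 jaw [ 0.997  0.076 -0.007] z [-0.038  0.423 -0.905] th 25.1 j [-0.1   0.39  0.45  1.62 -0.57  1.39  0.57]
delta cm [ 7.4  -0.01 -3.79] dr [ -0.3 -17.1  -0.2]
target G [597.4  17.3] 233.2
```

```bash
python3 -m pendant '{"delta_pos":[[0.4,0,-0.7],[0.9,0,-1.7],[1.4,0,-2.6],[1.6,0,-3],[2.6,0,-3.2],[3.6,0,-3.4],[4.6,0,-3.6],[5.7,0,-3.7]],"dr":[[0,0,0],[0,0,0],[0,0,0],[0,0,0],[0,-3,0],[0,-6,0],[0,-9,0],[0,-12,0]],"grip":[5,5,5,5,5,5,5,5]}' 14|grep -E "force"; for L in 30 20 10; do python3 lean.py $L 0 48 205 $((L-24)); done; python3 fit.py
```

```text
force: [-0.2, 0.6, -2.1]
t 44.32 G [0.5987 0.0015 0.2262] F [-0.2  0.6 -2.1] M [-0.66  0.04  0.02] w 0.0539 jaw [ 0.997  0.075 -0.005] z [-0.022  0.224 -0.974] th 13.0 j [-0.29  0.26  0.45  1.6  -0.34  1.37  0.3 ]
delta cm [ 2.39 -0.02 -0.75] dr [-0.3 -7.  -0.2]
target G [596.9  23.9] 239.0
t 44.32 G [0.5987 0.0015 0.2262] F [-0.2  0.6 -2.1] M [-0.66  0.04  0.02] w 0.0539 jaw [ 0.997  0.075 -0.005] z [-0.022  0.224 -0.974] th 13.0 j [-0.29  0.26  0.45  1.6  -0.34  1.37  0.3 ]
delta cm [ 5.84 -0.04 -1.07] dr [ -0.3 -17.   -0.1]
target G [594.2  58.2] 249.9
t 44.32 G [0.5987 0.0015 0.2262] F [-0.2  0.6 -2.1] M [-0.66  0.04  0.02] w 0.0539 jaw [ 0.997  0.075 -0.005] z [-0.022  0.224 -0.974] th 13.0 j [-0.29  0.26  0.45  1.6  -0.34  1.37  0.3 ]
delta cm [ 9.3  -0.04 -0.77] dr [ -0.3 -27.   -0.1]
target G [591.5  93.8] 254.6
fit 2470 [202.8  57.6] 54.5
[[-17.100000381469727, 106.69999694824219], [29.899999618530273, 73.19999694824219], [147.5, 238.39999389648438], [100.5999984741211, 271.79998779296875]]
```

```bash
python3 -m pendant '{"delta_pos":[[1,0,-0.4],[2.3,0,-0.75],[3.5,0,-0.9],[4.7,0,-1],[5.8,0,-1.1],[7,0,-1],[8.2,0,-0.9],[9.3,0,-0.8]],"dr":[[0,-3,0],[0,-7,0],[0,-10.5,0],[-0.3,-14,0],[-0.3,-17,0],[-0.3,-20.5,0],[-0.3,-24,0],[-0.3,-27,0]],"grip":[5,5,5,5,5,5,5,5]}' 14|grep -E "force"; python3 fit.py;  python3 lean.py 0 0 50 205 -24; python3 go.py .5965 .255 .26 4.4 -24
```

```text
force: [0.8, 0.7, -3.1]
fit 2754 [202.   55.8] 82.4
[[-46.79999923706055, 96.0], [8.5, 88.5999984741211], [35.29999923706055, 288.79998779296875], [-20.0, 296.20001220703125]]
t 45.08 G [0.5905 0.1074 0.2562] F [-0.6  4.6 -3.7] M [0.75 0.28 0.06] w 0.0539 jaw [0.996 0.09  0.   ] z [ 0.022 -0.239 -0.971] th -13.9 j [-0.66  0.25  0.36  1.56  0.15  1.41 -0.25]
delta cm [ 2.06  0.02 -0.44] dr [  0.3 -10.1   0.7]
target G [588.7 129.7] 255.0
t 45.08 G [0.5905 0.1074 0.2562] F [-0.6  4.6 -3.7] M [0.75 0.28 0.06] w 0.0539 jaw [0.996 0.09  0.   ] z [ 0.022 -0.239 -0.971] th -13.9 j [-0.66  0.25  0.36  1.56  0.15  1.41 -0.25]
delta cm [13.99  1.92 -3.89] dr [  0.3 -10.1   0.7]
```

```bash
python3 -m pendant '{"delta_pos":[[1,0.1,-0.4],[3,0.4,-0.9],[5.2,0.7,-1.5],[7.4,1,-2.1],[9.6,1.3,-2.7],[11.5,1.6,-3.2],[13,1.8,-3.7],[14,1.9,-3.9]],"dr":[[0,-1,0],[0,-2,0],[0,-3,0],[0,-4,0],[0.3,-5,0.3],[0.3,-6,0.7],[0.3,-7,0.7],[0.3,-7.6,0.7]],"grip":[5,5,5,5,5,5,5,5]}' 14|grep -E "force"; python3 -m pendant '{"delta_pos":[[0,0,0],[0,0,0],[0,0,0]],"dr":[[0,0,0],[0,0,0],[0,0,0]],"grip":[5,5,5]}' 14|grep -E "force"; python3 go.py .5965 .255 .225 4.4 -21.5; cat > up.py <<'E'
from meas import *
import sys
im,d=snap('scene',sys.argv[1] if len(sys.argv)>1 else None);w=world('scene',d);rect,H,S,V,hh=rects(im,d,w)
m=(H<12)&(S>110)&(hh>.02)&(hh<.3)&(d>0)&(abs(w[:,:,0]-.6)<.06)&(abs(w[:,:,1]-.255)<.07)
p=w[m];print('zrange',np.round(np.percentile(p[:,2],[.5,99.5]),4))
for a,b in((.05,.1),(.1,.15),(.15,.19)):
    q=p[(p[:,2]>a)&(p[:,2]<b)];c,s,g=cv2.minAreaRect((q[:,:2]*1000).astype(np.float32));print(a,len(q),np.round(c,1),np.round(s,1),round(g,1))
E
python3 up.py
```

```text
force: [-0.1, 0.3, -3.0]
force: [1.3, -0.3, -2.1]
t 46.0 G [0.596  0.2554 0.2595] F [ 1.3 -0.3 -2.1] M [0.53 0.14 0.03] w 0.054 jaw [ 0.997  0.077 -0.004] z [ 0.025 -0.364 -0.931] th -21.4 j [-0.83  0.44  0.3   1.33  0.2   1.57 -0.48]
delta cm [1.22 0.06 3.22] dr [-0.2 -0.1  0.1]
zrange [0.0585 0.2945]
0.05 621 [575.  262.5] [68.4 34.1] 56.5
0.1 1012 [576.  262.8] [69.6 36. ] 56.9
0.15 897 [577.6 264.1] [70.7 37.1] 54.4
```

```bash
cat > up.py <<'E'
from meas import *
import sys
im,d=snap('scene',sys.argv[1] if len(sys.argv)>1 else None);w=world('scene',d);rect,H,S,V,hh=rects(im,d,w)
m=(H<12)&(S>110)&(hh>.02)&(hh<.3)&(d>0)&(abs(w[:,:,0]-.6)<.06)&(abs(w[:,:,1]-.255)<.07)
p=w[m]
A=np.array([[.0767,-.9971],[.9971,.0767]])
q=(p[:,:2]-[.5965,.255])@A.T*1000
for a,b in((.06,.1),(.1,.14),(.14,.18)):
    k=(p[:,2]>a)&(p[:,2]<b);e=q[k]
    f=e[(e[:,0]>-20)&(e[:,0]<20)&(e[:,1]<0)];g=e[(e[:,1]>-18)&(e[:,0]<0)]
    s,o=np.polyfit(f[:,0],f[:,1],1) if len(f)>9 else (0,0)
    print(a,'centre off stand x %.1f y %.1f yaw %.1f'%(np.median(g[:,0])+27 if len(g) else 999,o+27,np.degrees(np.arctan(s))),len(f),len(g),'range x',np.round(np.percentile(e[:,0],[1,99]),1))
E
python3 up.py
```

```text
0.06 centre off stand x 1.7 y -1.3 yaw -0.1 400 37 range x [-25.5  27.1]
0.1 centre off stand x 1.6 y -1.1 yaw -0.0 535 72 range x [-25.6  27.1]
0.14 centre off stand x 1.5 y -1.1 yaw -0.1 574 79 range x [-25.7  26.9]
```

```bash
python3 -m pendant '{"delta_pos":[[0.2,0,0.4],[0.5,0,1.2],[0.8,0.05,2.1],[1.1,0.05,2.9],[1.35,0.05,3.5],[1.5,0.05,3.85],[1.5,0.05,3.85],[1.5,0.05,3.85]],"dr":[[0,0,0],[0,0,0],[0,0,0],[0,0,0],[0,0,0],[0,0,0],[0,0,0],[0,0,0]],"grip":[5,5,5,5,5,5,5,5]}' 14|grep -E "force"; python3 go.py .5965 .255 .209 4.4 -21.5; python3 up.py
```

```text
force: [-0.2, -0.6, -2.3]
t 46.77 G [0.5965 0.2551 0.2183] F [-0.2 -0.6 -2.3] M [ 0.62  0.08 -0.02] w 0.054 jaw [ 0.997  0.076 -0.003] z [ 0.025 -0.364 -0.931] th -21.4 j [-0.83  0.46  0.3   1.38  0.2   1.5  -0.5 ]
delta cm [0.32 0.01 0.87] dr [-0.2 -0.1  0.1]
0.06 centre off stand x 1.6 y -0.9 yaw -0.2 492 64 range x [-25.7  27. ]
0.1 centre off stand x 1.4 y -0.7 yaw -0.0 526 72 range x [-25.8  27. ]
0.14 centre off stand x 1.3 y -0.7 yaw 0.4 568 78 range x [-25.9  26.6]
```

Upright and centred. I lower the last 7–9 mm slowly.

```bash
python3 -m pendant '{"delta_pos":[[0.05,0,0.13],[0.1,0,0.27],[0.16,0,0.4],[0.2,0,0.5],[0.23,0,0.58],[0.26,0,0.66],[0.26,0,0.66],[0.26,0,0.66]],"dr":[[0,0,0],[0,0,0],[0,0,0],[0,0,0],[0,0,0],[0,0,0],[0,0,0],[0,0,0]],"grip":[5,5,5,5,5,5,5,5]}' 14|grep -E "force|posi"
```

```text
position: [0.5969, 0.2522, 0.2042]
force: [0.2, -0.3, -2.7]
```

```bash
python3 -m pendant '{"delta_pos":[[0.02,0,0.04],[0.03,0,0.08],[0.05,0,0.12],[0.06,0,0.16],[0.06,0,0.16]],"dr":[[0,0,0],[0,0,0],[0,0,0],[0,0,0],[0,0,0]],"grip":[5,5,5,5,5]}' 14|grep -E "force|posi"
```

```text
position: [0.5968, 0.2522, 0.2024]
force: [0.2, -0.5, -2.9]
```

```bash
python3 -m pendant '{"delta_pos":[[0.02,0,0.04],[0.03,0,0.08],[0.05,0,0.12],[0.06,0,0.16],[0.06,0,0.16]],"dr":[[0,0,0],[0,0,0],[0,0,0],[0,0,0],[0,0,0]],"grip":[5,5,5,5,5]}' 14|grep -E "force|posi"; python3 up.py
```

```text
position: [0.5969, 0.2522, 0.2017]
force: [-2.6, 0.1, 3.8]
0.06 centre off stand x 1.4 y -0.6 yaw 0.3 489 66 range x [-25.7  26.7]
0.1 centre off stand x 1.4 y -0.4 yaw 0.4 535 70 range x [-25.9  27. ]
0.14 centre off stand x 1.3 y -0.4 yaw 0.0 572 84 range x [-25.9  26.5]
```

Foot is down (about +6.5 N). Next I ease the grip, open and retract along the tool.

```bash
python3 -m pendant '{"delta_pos":[[0,0,0],[0,0,0],[0,0,0]],"dr":[[0,0,0],[0,0,0],[0,0,0]],"grip":[5,5,5]}' 4|grep force; python3 -m pendant '{"delta_pos":[[0,0,0],[0,0,0],[0,0,0],[0,0,0],[0,0,0],[0,0,0],[0,0,0],[0,0,0]],"dr":[[0,0,0],[0,0,0],[0,0,0],[0,0,0],[0,0,0],[0,0,0],[0,0,0],[0,0,0]],"grip":[5.5,5.6,5.8,6.2,7,8,8.7,8.7]}' 5 |grep -E "force|width"; python3 up.py; python3 -m pendant '{"delta_pos":[[0,0,-0.5],[0,0,-1.5],[0,0,-3],[0,0,-5],[0,0,-8],[0,0,-11],[0,0,-14],[0,0,-17]],"dr":[[0,0,0],[0,0,0],[0,0,0],[0,0,0],[0,0,0],[0,0,0],[0,0,0],[0,0,0]],"grip":[8.7,8.7,8.7,8.7,8.7,8.7,8.7,8.7]}' 12 |grep -E "force|posi"; python3 up.py fin_scene.png; python3 balls.py; python3 - <<'E'
from meas import *
im=cv2.imread('pics/b_top.png');im2=cv2.imread('pics/b_scene.png')
out=np.hstack([cv2.resize(im[140:300,100:440],(0,0),fx=1.17,fy=1.17),cv2.resize(im2[140:330,100:470],(0,0),fx=1,fy=.985)]);print(out.shape);cv2.imwrite('pics/fin.png',out[:, :800])
z,d=snap('top');w=world('top',d);rect,H,S,V,hh=rects(z,d,w)
rect('blue',(H>100)&(H<130)&(S>80)&(hh<.03),(370,180,450,290))
rect('teal',(H>40)&(H<100)&(S>20)&(S<75)&(hh<.03)&(hh>.005),(370,180,450,290))
rect('brown',(H>5)&(H<30)&(S>70)&(hh<.03),(370,180,450,290))
for n,r in dict(dish=(205,140,243,176),tape=(172,150,206,182),stamp=(258,150,278,172)).items(): rect(n,(hh>.01)&(hh<.07),r)
E
```

```text
force: [0.1, -0.8, 0.8]
force: [0.6, -0.5, -0.6]
width: 0.0808
0.06 centre off stand x 1.5 y -0.7 yaw 0.2 491 65 range x [-25.7  26.9]
0.1 centre off stand x 1.6 y -0.7 yaw -0.0 531 72 range x [-25.6  27.2]
0.14 centre off stand x 1.6 y -0.8 yaw -0.3 563 84 range x [-25.6  27.2]
position: [0.5922, 0.3147, 0.3626]
force: [0.7, -0.5, 0.0]
0.06 centre off stand x 1.5 y -0.6 yaw 0.2 484 66 range x [-25.7  26.9]
0.1 centre off stand x 1.6 y -0.7 yaw -0.3 530 69 range x [-25.6  27.2]
0.14 centre off stand x 1.6 y -0.7 yaw -0.1 576 86 range x [-25.6  26.9]
scene 90 [ 0.608 -0.22   0.022] ztop 0.031 ext [0.042 0.026 0.018] col [158. 152. 143.]
scene 71 [ 0.561 -0.224  0.025] ztop 0.031 ext [0.039 0.027 0.017] col [175. 169. 159.]
top 87 [ 0.614 -0.223  0.027] ztop 0.035 ext [0.023 0.024 0.016] col [147. 143. 139.]
top 89 [ 0.563 -0.226  0.027] ztop 0.033 ext [0.022 0.024 0.018] col [148. 144. 140.]
(187, 768, 3)
blue 334 c [ 502.1 -327.7] size [53.7 36.5] ang 88.4 z [0.0085 0.0115 0.0142] med [ 502.9 -327.2]
teal 347 c [ 546.1 -327. ] size [55.4 36.9] ang 88.3 z [0.0088 0.0114 0.014 ] med [ 546.7 -325.9]
brown 341 c [ 590.8 -324.9] size [55.5 37.7] ang 88.9 z [0.0081 0.0113 0.014 ] med [ 589.9 -324.5]
dish 556 c [761.5 105. ] size [70.6 69.8] ang 42.7 z [0.0105 0.014  0.025 ] med [765.4 107. ]
tape 404 c [751.6 191.1] size [63.1 62.9] ang 65.8 z [0.0148 0.0241 0.0271] med [751.  190.9]
stamp 105 c [7.537e+02 6.000e-01] size [22.6 22.1] ang 88.5 z [0.0127 0.049  0.0612] med [7.512e+02 3.000e-01]
```

View pics/fin.png

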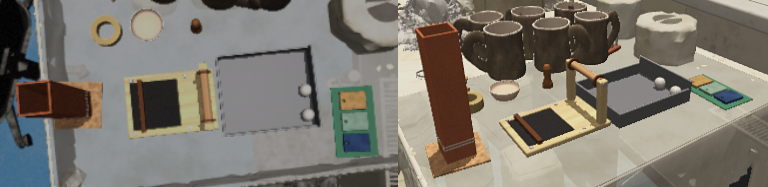

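The combined picture shows both balls in the tray (top view (305,90) and (307,115)), the canister upright on its coaster, the tiles on the mat, and the bystanders where they started. I hand in now.

```bash
python3 -c "
from rig import env
print(env.hand_in())"
```

```text
the job is handed in; nothing more can be done
None
```

I finished the job in the order asked and handed it in at about 52 s of robot time; no verdict was reported.

- **Tiles:** brown, teal and blue were moved from the tray to the green mat. In the last picture they lie flat, about 44 mm apart.
- **Canister:** I gripped it near the top at 13–14 N, leaned it on the ledge and released it. I then gripped it again about 100 mm up, tipped it to about 126° from upright, and leaned it back on the ledge. Last, I took it near the top and stood it on the coaster. The final check had it upright, within about 2 mm of the coaster's centre.
- **Balls:** both cameras show two balls in the tray. The force while holding the canister fell from about 3.7 N to about 2.7 N after pouring, which fits an empty canister. I had no clear view of its floor, and that reading is noisy.
- **Bystanders:** the dish, stamp and tape roll measure within 1 mm of where they were at the start.

**What went less smoothly:**
- **Brown tile:** there was a contact of about 35 N while lowering onto it in the tray, probably a finger on the tray wall, and the gripper was pushed about 7 mm. The tile was still gripped and placed properly.
- **Leaning the canister:** it slipped about 8° in the grip on the way to the ledge, so its foot first touched the board about 26 mm too far forward. I raised it and seated it again.
- **Laying it back:** contact forces reached about 10 N before it settled.

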